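# Set a marked batten over the end of the sawing board for the cut

### The arm

A 6-joint arm with a two-finger parallel gripper is mounted at the origin on a cart in front of the work surface, level with it; the furniture and walls round the work are solid. World frame = base frame: x ahead of the robot, y to its left, z up, the work surface at z = 0. Lengths are in m, angles in rad, forces in N, time in s.
With the tool pointing down it reaches from about 0.35 to 0.875 m from the base axis. Payload 4.2 kg.
Tool frame: the origin (TCP) lies on the centre line of the jaws, within the pads' length; the fingertips stand 17 mm ahead of it and the grasp point (between the pads) lies 2 mm behind it; y points along the fingers, z is the direction in which the jaws open and shut, and the axes are right-handed (so a half turn about y gives the same grasp; the last joint's range is limited). The gripper opens to 85 mm and grips with 20 to 120 N. Pads are 22 mm wide; open, the fingers measure 114 mm over their backs; the gripper's body (76 mm by 85 mm) begins 54 mm behind the grasp point. The pads swing forward as they close: fully open they stand 13 mm farther back than shut.
Start: joints at [1.53, 0.385, 0.008, 0, -1.194, -0.259], TCP at [0.185, 0.597, 0.248] pointing down, gripper open.
Joint ranges: [-3.14, 3.14], [-1.21, 2.06], [-1.07, 1.41], [-3.16, 2.05], [-2.99, -0.16], [-3.1, 3.1]. Speed limits (rad/s): [2.79, 2.79, 3.14, 3.14, 3.14, 3.14].

### API

Orientations are given as a unit quaternion [x, y, z, w].
In Python, from plant import observe, eyes, manip, finder gives the robot as it stands.
- The arm moves only by the shell command python3 -m pendant 'ROWS' [OPENING]. ROWS is text: rows parted by semicolons, each of 6 numbers parted by spaces: the shift along the tool's x, y, z in units of 50 cm (1.0 is 50 cm), then the turn, a rotation vector about the tool's x, y, z in units of 2 rad (1.0 is 2 rad). A call has 1 to 5 rows; each row is the pose to reach, as a shift and turn from the pose commanded when the call began, along the tool's axes at that moment; what a row does not reach only later rows make up. A row lasts 1/10 s, in which the tool goes at most 50 mm and 8.59 degrees, less where a joint would pass 70% of its speed; a pose out of reach is approached as far as the arm can. A call with a number of a shift or a turn outside -1 to 1 is refused whole. A call with a gripper value outside its range is refused whole. OPENING is the gripper's target within -1 to 1 (fully open at 1, half-way at 0, shut at -1), set as the call begins (- or left out, the last holds). The fingers move at their own pace and stop on an object; the grip force is fixed at half the most. Time passes only in rows, so rows that repeat a pose let the fingers close. It gives the time, the measured TCP pose, the force and the opening at its end, in the units of the state.
- observe(): the state, without advancing time (a new reading comes with each control period).
- eyes.grab_frame(name): name is "side" or "top" or "wrist"; returns (picture, depth): 420x560x3 uint8, blue, green, red; 420x560 float32, m along the optical axis (not along the pixel's ray), 0 where there is no reading.
- eyes.camera_info(name): a dict with "fx", "fy", "cx", "cy" (pixels), "distortion" ([k1, k2, p1, p2, k3] as OpenCV has them; the pictures are not rectified), "rvec" (rotation vector, rad) and "tvec" (3), from world to camera coordinates, as OpenCV has them. Camera axes: x right, y down, z forward; pixel columns grow to the right and rows downward; lengths in m; the calibration is good to about 2 mm. A picture is of the moment at which its call begins: read the wrist's pose just before it. camera_info takes no time and is no camera call; for the wrist camera it gives the pose at the moment of the call.
- manip.hand_in(): hands the job in, once; it reports no verdict.
Trained networks look in the newest picture that a camera, given by its name, has taken for a name from the list of things; names that differ only in an ending like _2 or _b are one class to them, and where a whole thing is asked for, a point or a joint stands for the part that bears it (a point fixed in the world has none). Each returns a list of dicts, best first, with "score" (0 to 1); they miss things now and then, are a little off and sometimes report something else, mostly with a low value. They report only what shows in the picture. A call takes as long as a camera call.
- finder.spot_in(label, camera): "uv" ([column, row] in pixels, amid what is visible of it).
- finder.landmark_of(label, camera): "uv" ([column, row] in pixels: a listed point, or the origin of a listed thing).
The state is a dict: "time_s": time; "qpos": joint angles; "joint_vel": joint speeds; "effort": joint torques, N m; "tool_pos": TCP position; "orientation": TCP orientation; "ft_force": force on the tool from outside, world axes, zero at the start; "moment": the same for the moment, N m; "opening": opening from 0.0 (shut) to 1.0 (fully open).
Only numpy, scipy, OpenCV 4.12 (cv2) and the standard library are available. Lean on these libraries where they do the work, as an engineer would, in place of code of your own. Each camera call takes 0.05 s, during which the arm holds its last target.

### The job

Clear the space at the right-hand end of the sawing board, where the batten has to stick out: put the wood block into the tray of wood scraps and the tape measure into the tray of tools. Then slide the batten along the sawing board, waste end first, until its pencil cutting line is level with the right-hand end of the bed and the batten lies flat and square against the fence; never lift it off the bed or let it tip, and leave the jar and the sanding block where they stand. More than half of it then hangs out, so finish while still holding the batten and pressing it down firmly on the bed, ready for the saw: do not let go.

Things in the scene. Friction and masses are not known exactly. Their poses are not given: they have to be found in the camera images.
- sawing_board: Fixed plywood sawing board, bed 160 x 260 mm (x, y), top 30 mm above the bench, dark wooden fence along its far side. Origin: centre of its underside, at bench height; x points to the fence, y left along it, z up. Fence: 12 mm above the bed, inner face at x = +58 mm, 22 mm deep, full length. Bed's left end at y = +130 mm; right-hand end, where the saw passes, at y = -130 mm.
- bed_end (a point): Point on the bed's top at its right-hand end: sawing board's x = +34, y = -130, z = +30 mm, same axes. The point cut_line lies here when the batten is against the fence with its cutting line level with the end of the bed.
- batten: Loose pine batten 48 x 300 x 24 mm (x, y, z), 0.18 kg, on the bed, a little askew, off the fence. Origin: centre of its underside; y along it to the left end, which is kept; waste end at y = -150 mm. Pencil cutting line at y = +40 mm, 110 mm from the left end; pencil cross on the waste side at y = 0. Set for the cut, 190 mm hang out: it tips if not held.
- cut_line (a point): Middle of the batten's underside under the pencil cutting line (batten's x = 0, y = +40, z = 0 mm; axes as the batten's).
- wood_block: Loose block of timber 50 x 70 x 55 mm (x, y, z), about 0.1 kg, on the bench at the right-hand end of the sawing board, in the batten's way. Origin: centre of its underside. Its place and the tape measure's may be exchanged.
- tape_measure: Loose yellow and black tape measure 38 x 95 x 64 mm (x, y, z), standing upright on the bench at the right-hand end of the sawing board, in the batten's way. Origin: centre of its underside; y along its length, best pinched across its 38 mm width near the top.
- tray_wood: Fixed open grey plastic tray 190 x 210 x 40 mm (x, y, z), walls and floor 6 mm, the one with wood scraps in its far half (x > 0); the near half is free. Origin: centre of its underside; x points away from the robot. The two trays are alike and may change places: see what lies in them.
- tray_tools: The other tray, alike in size and axes: it holds pliers and a screwdriver in its far half (x > 0); the near half is free.
- dark_offcut: Dark wood offcut 60 x 160 x 20 mm lying in the tray of wood scraps, a pale offcut 60 x 90 x 30 mm on top of it. Origin: centre of its underside.
- pliers: Pliers with red grips, 34 x 176 x 12 mm, lying in the tray of tools beside a blue screwdriver. Origin: centre of the underside.
- jar: Bystander, loose: round jar of screws, 64 mm across, 85 mm high, standing between the trays. Origin: centre of its underside.
- sander: Bystander, loose: sanding block 62 x 101 x 30 mm on the bench to the right of the working space. Origin: centre of its underside.

How it is judged:
By the outcome, as a careful person would: the job done as asked, in the order asked, and still so for the second after the job is handed in, while the arm keeps its last pose, push and grip.
It also fails if it takes over 58 s, if anything falls off the work surface, if the arm or the gripper's body presses on something with over 40 N, if the wrist force passes 120 N, or if a joint passes its speed limit or range.

## Working session

There is one attempt and no reset: what is moved stays moved. The work goes in short steps, Python scripts to look and compute and a shell command to move; the robot and the scene stay as the last step left them, time stands still between calls to the robot, and variables do not carry over. Pictures are saved under pics/ and viewed, and the job is handed in when it is done.

```bash
ls; mkdir -p pics; cat > h.py <<'E'
import numpy as np,cv2
from plant import observe, eyes, manip, finder
from scipy.spatial.transform import Rotation as R
def cam(n):
    c=eyes.camera_info(n);K=np.array([[c['fx'],0,c['cx']],[0,c['fy'],c['cy']],[0,0,1]]);return K,np.array(c['distortion'],float),R.from_rotvec(np.ravel(c['rvec'])).as_matrix(),np.ravel(c['tvec'])
def rayz(C,uv,z):
    K,d,Rm,t=C
    p=cv2.undistortPoints(np.array([[uv]],float),K,d).ravel()
    o=-Rm.T@t; r=Rm.T@np.array([p[0],p[1],1])
    return o+r*(z-o[2])/r[2]
def cloud(C,depth):
    K,d,Rm,t=C
    h,w=depth.shape
    u,v=np.meshgrid(np.arange(w),np.arange(h))
    p=cv2.undistortPoints(np.stack([u,v],-1).reshape(-1,1,2).astype(float),K,d).reshape(h,w,2)
    P=np.concatenate([p*depth[...,None],depth[...,None]],-1)
    W=(P-t)@Rm
    W[depth==0]=np.nan
    return W
def proj(C,P):
    K,d,Rm,t=C
    return cv2.projectPoints(np.atleast_2d(np.array(P,float)),cv2.Rodrigues(Rm)[0],t,K,d)[0].reshape(-1,2)
E
python3 - <<'E'
from h import *
print(observe())
for n in ['top','side']:
    p,d=eyes.grab_frame(n); cv2.imwrite(f'pics/{n}0.png',p); np.save(f'{n}0.npy',d); np.save(f'{n}0c.npy',p)
    C=cam(n); print(n,-C[2].T@C[3], C[2][2], eyes.camera_info(n))
    for l in ['sawing_board','bed_end','batten','cut_line','wood_block','tape_measure','tray_wood','tray_tools','dark_offcut','pliers','jar','sander']:
        try:
            r=finder.landmark_of(l,n)
            print(l,[(np.round(x['uv'],1),round(x['score'],2),np.round(rayz(C,x['uv'],.03 if l in('bed_end','batten','cut_line') else 0),3)) for x in r[:2]])
        except Exception as e: print(l,e)
E
```

```text
pics
{'time_s': 0.0, 'qpos': array([ 1.52959545e+00,  3.85592465e-01,  6.61108296e-03, -5.16478196e-04,
       -1.19399031e+00, -2.58624920e-01]), 'joint_vel': array([ 0.00046772, -0.00016276,  0.00052092,  0.0001635 , -0.00186363,
       -0.00020579]), 'effort': array([ 4.20425977e-04, -3.92293060e+01,  1.88402778e+01,  4.18613210e+00,
       -4.64683020e-03,  7.29933021e-06]), 'tool_pos': array([0.18439529, 0.59660347, 0.2471915 ]), 'orientation': array([-0.1055891 , -0.69838246,  0.69994842,  0.10575964]), 'ft_force': array([-0.34769079, -0.11282798,  0.33969089]), 'moment': array([-0.02350939,  0.04568356,  0.00810045]), 'opening': 1.0022404659690738}
top [ 0.52090333 -0.04856643  1.21899913] [ 0.07582565 -0.00996154 -0.99707133] {'fx': 489.1920001337216, 'fy': 489.1920001337216, 'cx': 273.34131082197445, 'cy': 211.90792135665487, 'distortion': array([-0.1048143,  0.       ,  0.       ,  0.       ,  0.       ]), 'rvec': array([ 2.2026884 , -2.172724  ,  0.09447032]), 'tvec': array([-0.06888392,  0.61093055,  1.17544745])}
sawing_board [(array([206.9, 271.3]), 0.87, array([0.463, 
[... 1553 characters left out ...]
.   ])), (array([222.8, 262.7]), 0.57, array([ 0.463, -0.103,  0.   ]))]
tape_measure [(array([233.9, 293.1]), 0.9, array([ 0.454, -0.197,  0.   ]))]
tray_wood [(array([265.4, 173.6]), 0.74, array([0.693, 0.201, 0.   ]))]
tray_tools [(array([340. , 265.7]), 0.56, array([ 0.69 , -0.213,  0.   ]))]
dark_offcut [(array([280.1, 165.7]), 0.9, array([0.75 , 0.225, 0.   ])), (array([263.9, 173.7]), 0.4, array([0.689, 0.202, 0.   ]))]
pliers [(array([367. , 255.6]), 0.56, array([ 0.762, -0.209,  0.   ]))]
jar [(array([304.5, 206.1]), 0.9, array([0.722, 0.016, 0.   ])), (array([198.8, 188.6]), 0.52, array([0.5  , 0.201, 0.   ]))]
sander [(array([254.8, 353.3]), 0.75, array([ 0.439, -0.347,  0.   ]))]
```

View pics/top0.png

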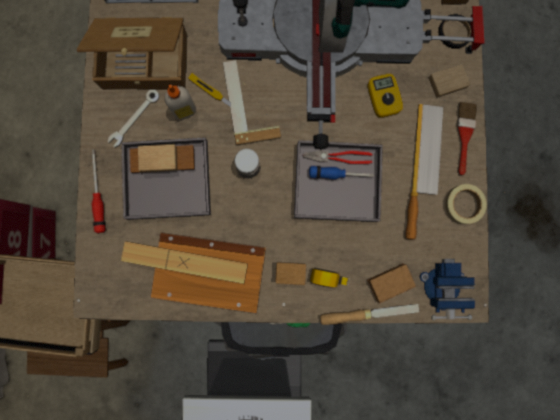

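View pics/side0.png

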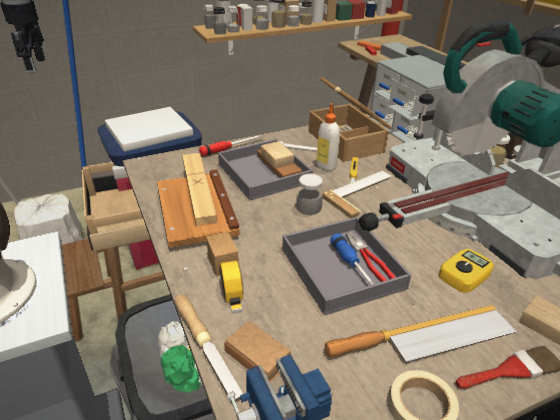

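```bash
python3 - <<'E'
from h import *
C=cam('top');d=np.load('top0.npy');W=cloud(C,d)
def rect(m,name,z):
    m=m.astype(np.uint8)
    n,l,s,c=cv2.connectedComponentsWithStats(m)
    for i in range(1,n):
        if s[i,4]<60: continue
        P=W[l==i]; r=cv2.minAreaRect((P[:,:2]*1000).astype(np.float32))
        print(name,s[i,4],np.round(r[0],1),np.round(r[1],1),round(r[2],1),'z',np.round(np.nanmedian(P[:,2]),4), 'uv',c[i])
x,y,z=W[...,0],W[...,1],W[...,2]
reg=(x>.3)&(x<.62)&(y>-.45)&(y<.4)
rect(reg&(z>.048)&(z<.08),'hi',0)
rect(reg&(z>.023)&(z<.048),'mid',0)
reg=(x>.55)&(x<.85)&(y>-.4)&(y<.4)
rect(reg&(z>.03)&(z<.1),'tray',0)
p=np.load('top0c.npy')
a=cv2.resize(p[220:320,110:370],None,fx=3,fy=3,interpolation=cv2.INTER_CUBIC);a=np.clip(a*1.8,0,255).astype(np.uint8);cv2.imwrite('pics/top0z.png',a)
E
```

```text
hi 2526 [487.5 152.8] [301.1  48.8] 80.7 z 0.0531 uv [183.97901821 261.88994458]
hi 623 [ 464.5 -103.5] [70.4 50.3] 87.1 z 0.0539 uv [290.67736758 273.18298555]
hi 364 [ 454.2 -184.6] [58.  37.6] 79.3 z 0.0597 uv [324.99175824 277.73901099]
mid 214 [588.4 373.6] [65.7 24.8] 5.4 z 0.0275 uv [ 97.29439252 218.59345794]
mid 302 [605.5 201.5] [ 29.3 210.5] 0.1 z 0.0379 uv [162.34437086 214.16225166]
mid 283 [ 606.6 -216.5] [ 25.3 207.8] 0.2 z 0.0378 uv [339.5229682  216.69964664]
mid 166 [ 585.5 -404.6] [20.8 68.7] 84.7 z 0.0257 uv [412.46987952 225.21686747]
mid 5222 [462.5  96.7] [260.2 161.6] 82.9 z 0.0297 uv [210.42761394 274.86327078]
mid 1006 [ 440.8 -354. ] [ 61.9 101.4] 24.3 z 0.0291 uv [392.11133201 283.15109344]
mid 266 [ 357.1 -241. ] [ 23.6 122.8] 5.0 z 0.0254 uv [344.9924812  317.15789474]
tray 106 [846.  173.6] [ 7.6 32.3] 0.3 z 0.0659 uv [178.46226415 112.37735849]
tray 1373 [ 722.7 -220.4] [209.9 252.2] 87.7 z 0.0405 uv [332.98397669 161.21194465]
tray 896 [692.4 208. ] [190.8 212.1] 4.1 z 0.038 uv [163.40736607 177.06919643]
tray 1004 [737.5 228.9] [61.5 97.7] 3.8 z 0.0547 uv [156.85258964 158.11055777]
tray 518 [726.6   4.7] [57.3 56.8] 15.4 z 0.0834 uv [246.73745174 162.17181467]
tray 295 [ 713.5 -191.2] [89.2 28.3] 87.5 z 0.0342 uv [325.66440678 171.35254237]
```

View pics/top0z.png

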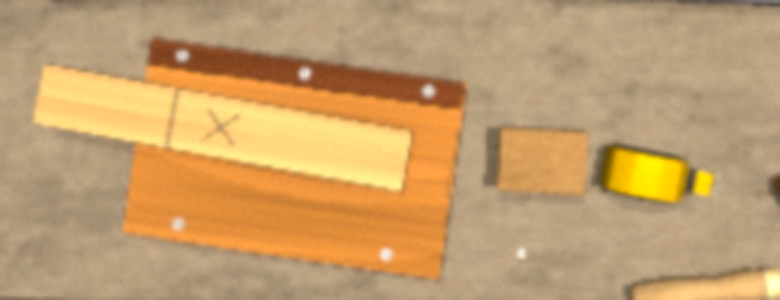

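```bash
cat >> h.py <<'E'
def plan(pos,yaw=None,quiet=False):
    """yaw: deg of jaw axis in world (mod 180), tool straight down"""
    s=observe(); R0=R.from_quat(s['orientation']); p=s['tool_pos']
    sh=R0.inv().apply(np.array(pos)-p)/0.5
    z0=R0.apply([0,0,1]); y0=np.degrees(np.arctan2(z0[1],z0[0]))
    if yaw is None: yaw=y0
    yaw=yaw+180*round((y0-yaw)/180); a=np.radians(yaw)
    Z=np.array([np.cos(a),np.sin(a),0]);Y=np.array([0,0,-1.]);X=np.cross(Y,Z)
    T=R.from_matrix(np.stack([X,Y,Z],1)); rv=(R0.inv()*T).as_rotvec()/2
    print('t',round(s['time_s'],2),'pos',np.round(p,4),'yaw',round(y0,2),'tilt',np.round(R0.apply([0,1,0])[:2],4),'q',np.round(s['qpos'],2),'F',np.round(s['ft_force'],1),'op',round(s['opening'],3))
    print('ROW',np.round(sh,4),np.round(rv,4),'dist',np.linalg.norm(sh)*500,'tool x,z in world',np.round(R0.apply([1,0,0]),2),np.round(z0,2))
E
python3 - <<'E'
from h import *
plan([.4645,-.1035,.2],-2.9)
E
```

```text
t 1.3 pos [0.1846 0.5971 0.2483] yaw -107.18 tilt [-0. -0.] q [ 1.53  0.38  0.01 -0.   -1.19 -0.26] F [-1.3  0.7  0.2] op 0.999
ROW [-0.9487  0.0967  1.1733] [-0.      0.6608 -0.    ] dist 756.0004969882066 tool x,z in world [-0.96  0.3   0.  ] [-0.3  -0.96  0.  ]
```

```bash
python3 -m pendant '-0.8 0.08 0.98 0 0.66 0;-0.8 0.08 0.98 0 0.66 0;-0.8 0.08 0.98 0 0.66 0;-0.8 0.08 0.98 0 0.66 0;-0.8 0.08 0.98 0 0.66 0' 0.9; python3 - <<'E'
from h import *
plan([.4645,-.1035,.2],-2.9)
E
```

```text
time_s: 1.8
tool_pos: [0.2786, 0.364, 0.2327]
orientation: [0.356, 0.611, -0.611, -0.356]
ft_force: [1.2, -0.1, 0.2]
opening: 0.949
t 1.8 pos [0.2786 0.364  0.2327] yaw -150.46 tilt [0.0004 0.0006] q [ 1.27  0.11 -0.41  0.   -1.05 -0.76] F [ 1.2 -0.1  0.2] op 0.949
ROW [-0.9968  0.0649  0.1375] [3.000e-04 2.831e-01 2.000e-04] dist 504.1460993566367 tool x,z in world [-0.49  0.87  0.  ] [-0.87 -0.49 -0.  ]
```

```bash
python3 -m pendant '-0.997 0.065 0.1375 0 0.283 0;-0.997 0.065 0.1375 0 0.283 0;-0.997 0.065 0.1375 0 0.283 0;-0.997 0.065 0.1375 0 0.283 0;-0.997 0.065 0.1375 0 0.283 0'; python3 - <<'E'
from h import *
plan([.4645,-.1035,.2],-2.9)
E
```

```text
time_s: 2.3
tool_pos: [0.372, 0.1328, 0.2169]
orientation: [0.511, 0.489, -0.488, -0.511]
ft_force: [1.3, -0.6, 0.4]
opening: 0.95
t 2.3 pos [0.372  0.1328 0.2169] yaw 177.37 tilt [0.0014 0.0011] q [ 0.76  0.01 -0.56  0.   -1.   -0.81] F [ 1.3 -0.6  0.4] op 0.95
ROW [-0.4635  0.0336 -0.2065] [0.0007 0.0023 0.0006] dist 254.28192844308688 tool x,z in world [0.05 1.   0.  ] [-1.    0.05 -0.  ]
```

```bash
python3 -m pendant '-0.4635 0.0336 -0.2065 0 0.002 0;-0.4635 0.0336 -0.2065 0 0.002 0;-0.4635 0.0336 -0.2065 0 0.002 0;-0.4635 0.0336 -0.2065 0 0.002 0;-0.4635 0.0336 -0.2065 0 0.002 0'; python3 - <<'E'
from h import *
C=cam('wrist')
p,d=eyes.grab_frame('wrist'); W=cloud(C,d);np.save('w1.npy',d)
cv2.imwrite('pics/w1.png',p)
x,y,z=W[...,0],W[...,1],W[...,2]
for lo,hi in((.048,.08),):
    m=((z>lo)&(z<hi)).astype(np.uint8)
    n,l,s,c=cv2.connectedComponentsWithStats(m)
    for i in range(1,n):
        if s[i,4]<300: continue
        P=W[l==i]; r=cv2.minAreaRect((P[:,:2]*1000).astype(np.float32)); print(s[i,4],np.round(r[0],1),np.round(r[1],1),round(r[2],1),np.round(np.median(P[:,2]),4),c[i])
plan([.4645,-.1035,.036],-2.9)
E
```

```text
time_s: 2.8
tool_pos: [0.4634, -0.0998, 0.2002]
orientation: [0.512, 0.488, -0.487, -0.512]
ft_force: [1.3, 1.7, -0.0]
opening: 0.952
4213 [ 453.3 -185. ] [57.5 37.3] 79.5 0.0612 [286.74032756  83.20745312]
5915 [ 464.2 -102.8] [70.3 50.1] 87.3 0.0549 [277.32037194 195.65950972]
3615 [468.2  38.1] [69.7 47.8] 80.3 0.0538 [280.7175657  350.14688797]
t 2.85 pos [ 0.4653 -0.105   0.1995] yaw 176.85 tilt [ 0.0008 -0.0022] q [ 0.12  0.18 -0.42  0.   -0.97 -0.18] F [ 4.3 -3.4  0.5] op 0.95
ROW [0.0037 0.3269 0.002 ] [ 0.0004 -0.0022 -0.0011] dist 163.47620313058536 tool x,z in world [ 0.05  1.   -0.  ] [-1.    0.05 -0.  ]
```

View pics/w1.png

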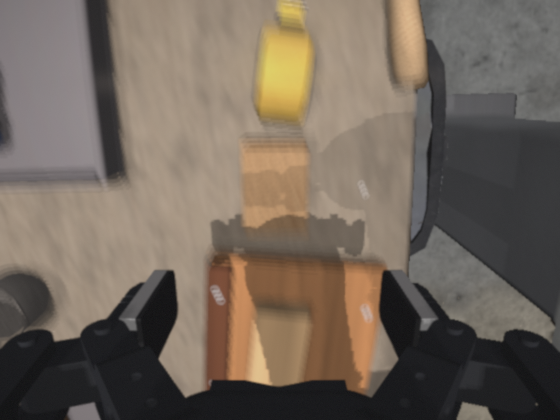

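```bash
python3 -m pendant '0.001 0.1 0 0 0 0;0.001 0.2 0 0 0 0;0.001 0.29 0 0 0 0;0.001 0.326 0 0 0 0;0.001 0.326 0 0 0 0'; python3 -m pendant '0 0 0 0 0 0;0 0 0 0 0 0;0 0 0 0 0 0;0 0 0 0 0 0' -1; python3 - <<'E'
from h import *
plan([.4642,-.1028,.25],-2.9)
E
```

```text
time_s: 3.35
tool_pos: [0.4609, -0.0974, 0.0344]
orientation: [-0.511, -0.486, 0.489, 0.514]
ft_force: [0.3, 0.5, 0.6]
opening: 0.953
time_s: 3.75
tool_pos: [0.4643, -0.0969, 0.0388]
orientation: [0.513, 0.489, -0.487, -0.511]
ft_force: [0.2, 1.4, 7.6]
opening: 0.573
t 3.75 pos [ 0.4643 -0.0969  0.0388] yaw 177.23 tilt [0.0044 0.0004] q [ 0.14  0.41 -0.61  0.   -0.55 -0.19] F [0.2 1.4 7.6] op 0.573
ROW [-0.0115 -0.4225 -0.0022] [0.0022 0.0011 0.0003] dist 211.3169307983543 tool x,z in world [0.05 1.   0.  ] [-1.    0.05 -0.  ]
```

```bash
python3 -m pendant '0 -0.1 0 0 0 0;0 -0.2 0 0 0 0;0 -0.28 0 0 0 0;0 -0.3 0 0 0 0'; python3 - <<'E'
from h import *
plan([.65,.214,.185],-1)
E
```

```text
time_s: 4.15
tool_pos: [0.4653, -0.0971, 0.1925]
orientation: [0.515, 0.491, -0.485, -0.509]
ft_force: [1.1, -0.4, -1.1]
opening: 0.577
t 4.15 pos [ 0.4653 -0.0971  0.1925] yaw 177.24 tilt [0.0114 0.0005] q [ 0.14  0.18 -0.44  0.   -0.94 -0.19] F [ 1.1 -0.4 -1.1] op 0.577
ROW [ 0.6392  0.0195 -0.3387] [ 0.0057 -0.0154  0.0005] dist 361.82666700603403 tool x,z in world [0.05 1.   0.  ] [-1.    0.05 -0.01]
```

```bash
python3 -m pendant '0.64 0 -0.339 0.0 -0.015 0;0.64 0 -0.339 0.0 -0.015 0;0.64 0 -0.339 0.0 -0.015 0;0.64 0 -0.339 0.0 -0.015 0;0.64 0 -0.339 0 -0.015 0';  python3 - <<'E'
from h import *
plan([.65,.214,.185],-1)
E
```

```text
time_s: 4.65
tool_pos: [0.5906, 0.1195, 0.1864]
orientation: [-0.504, -0.495, 0.495, 0.505]
ft_force: [0.8, -0.8, -1.1]
opening: 0.576
t 4.65 pos [0.5906 0.1195 0.1864] yaw 178.9 tilt [-0.0011  0.    ] q [ 0.47  0.4  -0.14 -0.   -1.04 -0.49] F [ 0.8 -0.8 -1.1] op 0.576
ROW [ 0.1913  0.0026 -0.1152] [-0.0005 -0.0008  0.    ] dist 111.65331454555695 tool x,z in world [0.02 1.   0.  ] [-1.    0.02  0.  ]
```

```bash
python3 -m pendant '0.19 0 -0.115 0 0 0;0.19 0 -0.115 0 0 0;0.19 0 -0.115 0 0 0;0.19 0 -0.115 0 0 0';  python3 - <<'E'
from h import *
plan([.65,.214,.0465],-1)
p,d=eyes.grab_frame('side');cv2.imwrite('pics/s2.png',p[100:320,100:420])
E
```

```text
time_s: 5.05
tool_pos: [0.6496, 0.2131, 0.1849]
orientation: [-0.504, -0.495, 0.496, 0.505]
ft_force: [-0.6, -1.2, -0.9]
opening: 0.575
t 5.05 pos [0.6496 0.2131 0.1849] yaw 179.0 tilt [-0.0024 -0.0007] q [ 0.55  0.53  0.08 -0.   -1.13 -0.57] F [-0.6 -1.2 -0.9] op 0.575
ROW [ 0.002   0.2769 -0.0015] [-0.0012  0.     -0.0004] dist 138.45290246972505 tool x,z in world [ 0.02  1.   -0.  ] [-1.    0.02  0.  ]
```

View pics/s2.png

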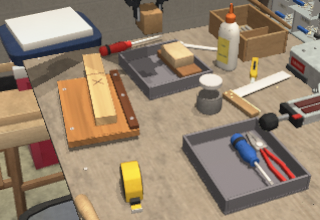

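```bash
python3 -m pendant '0.001 0.1 0 0 0 0;0.001 0.19 0 0 0 0;0.001 0.25 0 0 0 0;0.001 0.272 0 0 0 0;0.001 0.276 0 0 0 0';python3 -m pendant '0 0 0 0 0 0;0 0.002 0 0 0 0;0 0.002 0 0 0 0' 0.4;  python3 - <<'E'
from h import *
plan([.65,.214,.2],-1)
E
```

```text
time_s: 5.6
tool_pos: [0.6489, 0.2105, 0.0481]
orientation: [-0.505, -0.494, 0.496, 0.505]
ft_force: [0.1, 0.3, -1.0]
opening: 0.576
time_s: 5.9
tool_pos: [0.6508, 0.2126, 0.0501]
orientation: [0.505, 0.497, -0.494, -0.504]
ft_force: [-0.2, 0.1, 0.0]
opening: 0.7
t 5.9 pos [0.6508 0.2126 0.0501] yaw 178.92 tilt [0.0033 0.0018] q [ 0.55  0.66 -0.06  0.   -0.85 -0.57] F [-0.2  0.1  0. ] op 0.7
ROW [ 0.0033 -0.2998  0.0007] [ 0.0016 -0.0007  0.0009] dist 149.92171434416758 tool x,z in world [0.02 1.   0.  ] [-1.    0.02 -0.  ]
```

```bash
python3 -m pendant '0 -0.1 0 0 0 0;0 -0.2 0 0 0 0;0 -0.28 0 0 0 0;0 -0.28 0 0 0 0';  python3 - <<'E'
from h import *
plan([.4535,-.185,.19],-10.6)
p,d=eyes.grab_frame('side');cv2.imwrite('pics/s3.png',p[100:320,100:420])
E
```

```text
time_s: 6.3
tool_pos: [0.6536, 0.2137, 0.1978]
orientation: [0.507, 0.501, -0.49, -0.502]
ft_force: [0.8, -0.5, 0.9]
opening: 0.701
t 6.3 pos [0.6536 0.2137 0.1978] yaw 178.99 tilt [0.016  0.0068] q [ 0.55  0.52  0.09  0.   -1.13 -0.57] F [ 0.8 -0.5  0.9] op 0.701
ROW [-0.8044  0.0039  0.3862] [0.0076 0.0837 0.0042] dist 446.1277126818526 tool x,z in world [0.02 1.   0.01] [-1.    0.02 -0.02]
```

View pics/s3.png

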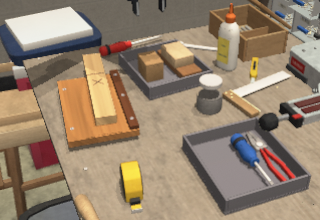

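```bash
python3 -m pendant '-0.8 0.01 0.386 0 0.083 0;-0.8 0.01 0.386 0 0.083 0;-0.8 0.01 0.386 0 0.083 0;-0.8 0.01 0.386 0 0.083 0;-0.8 0.01 0.386 0 0.083 0' 0.7;  python3 - <<'E'
from h import *
plan([.4535,-.185,.19],-10.6)
E
```

```text
time_s: 6.85
tool_pos: [0.5351, -0.0125, 0.1845]
orientation: [-0.544, -0.451, 0.452, 0.544]
ft_force: [1.2, -1.3, 1.1]
opening: 0.846
t 6.85 pos [ 0.5351 -0.0125  0.1845] yaw 169.43 tilt [-0.0011 -0.0001] q [ 0.28  0.29 -0.3  -0.   -0.98 -0.46] F [ 1.2 -1.3  1.1] op 0.846
ROW [-0.3692 -0.0108  0.0972] [-0.0005  0.0002 -0.0002] dist 190.94746385600845 tool x,z in world [ 0.18  0.98 -0.  ] [-0.98  0.18  0.  ]
```

```bash
python3 -m pendant '-0.369 0 0.097 0 0 0;-0.369 0 0.097 0 0 0;-0.369 0 0.097 0 0 0;-0.369 0 0.097 0 0 0;-0.369 0 0.097 0 0 0';  python3 - <<'E'
from h import *
plan([.4535,-.185,.046],-10.6)
C=cam('wrist')
p,d=eyes.grab_frame('wrist'); W=cloud(C,d)
z=W[...,2]
m=((z>.05)&(z<.08)).astype(np.uint8)
n,l,s,c=cv2.connectedComponentsWithStats(m)
for i in range(1,n):
        if s[i,4]<300: continue
        P=W[l==i]; r=cv2.minAreaRect((P[:,:2]*1000).astype(np.float32)); print(s[i,4],np.round(r[0],1),np.round(r[1],1),round(r[2],1),np.round(np.median(P[:,2]),4),c[i])
E
```

```text
time_s: 7.35
tool_pos: [0.4523, -0.1862, 0.1845]
orientation: [-0.545, -0.45, 0.451, 0.546]
ft_force: [0.7, 0.3, 0.2]
opening: 0.851
t 7.35 pos [ 0.4523 -0.1862  0.1845] yaw 169.06 tilt [-0.0023  0.0005] q [-0.06  0.22 -0.41 -0.   -0.95 -0.13] F [0.7 0.3 0.2] op 0.851
ROW [ 0.0028  0.2769 -0.0026] [-0.0012 -0.0029  0.    ] dist 138.47042091826032 tool x,z in world [0.19 0.98 0.  ] [-0.98  0.19  0.  ]
3690 [ 453.7 -185.3] [56.7 37.6] 79.0 0.0614 [275.97154472 206.67208672]
```

```bash
python3 -m pendant '0.002 0.1 -0.002 0 0 0;0.002 0.19 -0.002 0 0 0;0.002 0.25 -0.002 0 0 0;0.002 0.277 -0.002 0 0 0;0.002 0.277 -0.002 0 0 0';python3 -m pendant '0 0 0 0 0 0;0 0 0 0 0 0;0 0 0 0 0 0;0 0 0 0 0 0;0 0 0 0 0 0' -1;  python3 - <<'E'
from h import *
plan([.4535,-.185,.2],-10.6)
E
```

```text
time_s: 7.9
tool_pos: [0.4552, -0.1814, 0.0442]
orientation: [-0.542, -0.451, 0.453, 0.545]
ft_force: [0.3, 1.2, 0.5]
opening: 0.849
time_s: 8.4
tool_pos: [0.4571, -0.1824, 0.0478]
orientation: [0.544, 0.452, -0.451, -0.543]
ft_force: [-1.5, 2.6, 6.2]
opening: 0.388
t 8.4 pos [ 0.4571 -0.1824  0.0478] yaw 169.42 tilt [ 0.002  -0.0001] q [-0.05  0.42 -0.56 -0.   -0.59 -0.14] F [-1.5  2.6  6.2] op 0.388
ROW [-0.0064 -0.3044  0.0055] [0.001  0.0002 0.0001] dist 152.27889845102385 tool x,z in world [0.18 0.98 0.  ] [-0.98  0.18 -0.  ]
```

```bash
python3 -m pendant '0 -0.1 0 0 0 0;0 -0.2 0 0 0 0;0 -0.28 0 0 0 0;0 -0.28 0 0 0 0';  python3 - <<'E'
from h import *
plan([.648,-.205,.19],0)
E
```

```text
time_s: 8.8
tool_pos: [0.46, -0.1832, 0.1927]
orientation: [0.548, 0.455, -0.449, -0.54]
ft_force: [1.1, 0.2, -2.0]
opening: 0.385
t 8.8 pos [ 0.46   -0.1832  0.1927] yaw 169.44 tilt [ 0.0139 -0.0021] q [-0.05  0.21 -0.4   0.   -0.95 -0.14] F [ 1.1  0.2 -2. ] op 0.385
ROW [ 0.026   0.0107 -0.3775] [ 0.007  -0.0921 -0.0004] dist 189.28275258917515 tool x,z in world [0.18 0.98 0.  ] [-0.98  0.18 -0.01]
```

```bash
python3 -m pendant '0.026 0 -0.1 0 -0.092 0;0.026 0 -0.2 0 -0.092 0;0.026 0 -0.3 0 -0.092 0;0.026 0 -0.378 0 -0.092 0;0.026 0 -0.378 0 -0.092 0';  python3 - <<'E'
from h import *
plan([.648,-.205,.0555],0)
C=cam('top')
p,d=eyes.grab_frame('top');cv2.imwrite('pics/t4.png',cv2.resize(p[120:240,270:410],None,fx=4,fy=4))
E
```

```text
time_s: 9.3
tool_pos: [0.648, -0.2049, 0.1823]
orientation: [-0.5, -0.499, 0.5, 0.501]
ft_force: [-1.2, -0.1, -3.1]
opening: 0.392
t 9.3 pos [ 0.648  -0.2049  0.1823] yaw 179.91 tilt [-0.0018  0.0004] q [-0.07  0.52  0.07 -0.   -1.11  0.07] F [-1.2 -0.1 -3.1] op 0.392
ROW [-2.000e-04  2.536e-01 -4.000e-04] [-0.0009 -0.0008  0.0002] dist 126.79491784766492 tool x,z in world [0. 1. 0.] [-1.  0.  0.]
```

View pics/t4.png

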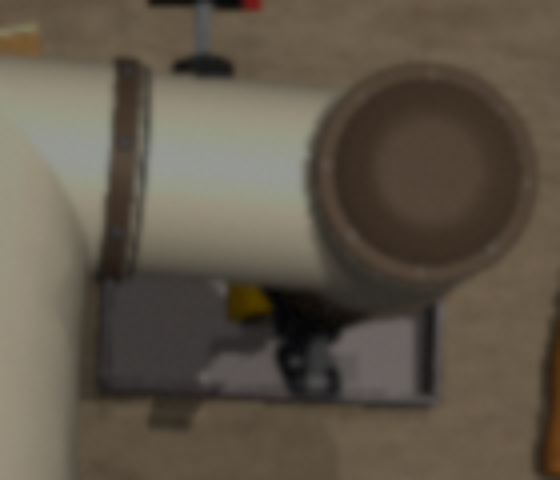

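```bash
python3 -m pendant '0 0.1 0 0 0 0;0 0.18 0 0 0 0;0 0.23 0 0 0 0;0 0.248 0 0 0 0;0 0.25 0 0 0 0';python3 -m pendant '0 0.002 0 0 0 0;0 0.004 0 0 0 0;0 0.004 0 0 0 0'; python3 - <<'E'
from h import *
plan([.648,-.205,.0555],0)
E
```

```text
time_s: 9.85
tool_pos: [0.6431, -0.2044, 0.0602]
orientation: [-0.499, -0.499, 0.5, 0.501]
ft_force: [0.7, 0.6, -1.5]
opening: 0.387
time_s: 10.15
tool_pos: [0.6454, -0.2046, 0.0612]
orientation: [0.501, 0.5, -0.499, -0.5]
ft_force: [0.3, -0.5, -3.4]
opening: 0.385
t 10.15 pos [ 0.6454 -0.2046  0.0612] yaw 179.94 tilt [ 0.0028 -0.0002] q [-0.07  0.64 -0.07  0.   -0.86  0.07] F [ 0.3 -0.5 -3.4] op 0.385
ROW [-0.0009  0.0115 -0.0052] [ 0.0014 -0.0005 -0.0001] dist 6.302973427235208 tool x,z in world [ 0.  1. -0.] [-1.  0. -0.]
```

```bash
python3 -m pendant '0 0.005 0 0 0 0;0 0.009 0 0 0 0;0 0.009 0 0 0 0'; python3 -c "
from h import *
plan([.648,-.205,.0555],0)"
```

```text
time_s: 10.45
tool_pos: [0.6444, -0.2044, 0.0548]
orientation: [-0.5, -0.5, 0.5, 0.5]
ft_force: [-0.8, 0.1, -3.1]
opening: 0.388
t 10.45 pos [ 0.6444 -0.2044  0.0548] yaw 179.94 tilt [-0.0007  0.0002] q [-0.07  0.64 -0.07 -0.   -0.86  0.07] F [-0.8  0.1 -3.1] op 0.388
ROW [-0.0011 -0.0014 -0.0072] [-0.0003 -0.0005  0.0001] dist 3.710554446865041 tool x,z in world [0. 1. 0.] [-1.  0.  0.]
```

```bash
python3 -m pendant '0 0.003 0 0 0 0;0 0.006 0 0 0 0;0 0.006 0 0 0 0'; python3 -c "
from h import *
plan([.648,-.205,.0555],0)"
```

```text
time_s: 10.75
tool_pos: [0.6448, -0.2045, 0.0539]
orientation: [0.5, 0.5, -0.5, -0.5]
ft_force: [-3.1, 1.1, 5.0]
opening: 0.389
t 10.75 pos [ 0.6448 -0.2045  0.0539] yaw 179.98 tilt [ 0.0003 -0.0006] q [-0.07  0.64 -0.07  0.   -0.85  0.07] F [-3.1  1.1  5. ] op 0.389
ROW [-0.0009 -0.0032 -0.0064] [ 0.0002 -0.0002 -0.0003] dist 3.5889258855607773 tool x,z in world [ 0.  1. -0.] [-1.  0. -0.]
```

Contact with the tray floor; release.

```bash
python3 -m pendant '0 0 0 0 0 0;0 0 0 0 0 0;0 0 0 0 0 0;0 0 0 0 0 0' 0.2; python3 -m pendant '0 -0.05 0 0 0 0;0 -0.14 0 0 0 0;0 -0.24 0 0 0 0;0 -0.28 0 0 0 0'; python3 - <<'E'
from h import *
p,d=eyes.grab_frame('side');cv2.imwrite('pics/s5.png',p[100:320,100:420])
p,d=eyes.grab_frame('wrist');cv2.imwrite('pics/w5.png',p)
a=np.radians(82.9); by=np.array([np.cos(a),np.sin(a)]); bx=np.array([np.sin(a),-np.cos(a)])
print(np.array([462.5,96.7])+34*bx-170*by)
plan([.5026,.2338,.19],-9.3)
E
```

```text
time_s: 11.15
tool_pos: [0.6448, -0.2046, 0.052]
orientation: [0.5, 0.5, -0.5, -0.5]
ft_force: [0.2, 0.1, 0.8]
opening: 0.597
time_s: 11.55
tool_pos: [0.647, -0.2052, 0.1983]
orientation: [0.503, 0.502, -0.498, -0.497]
ft_force: [-0.3, -0.0, 0.2]
opening: 0.602
[475.22703484 -76.19887965]
t 11.65 pos [ 0.6469 -0.205   0.1973] yaw 179.97 tilt [ 0.0095 -0.0018] q [-0.07  0.51  0.07  0.   -1.13  0.07] F [0.3 0.5 0.6] op 0.601
ROW [0.8776 0.0103 0.2891] [ 0.0048  0.0809 -0.0005] dist 462.0071279163463 tool x,z in world [ 0.  1. -0.] [-1.    0.   -0.01]
```

View pics/s5.png

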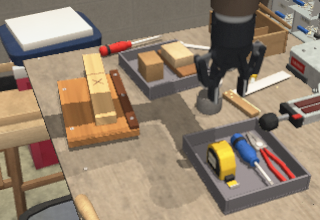

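View pics/w5.png

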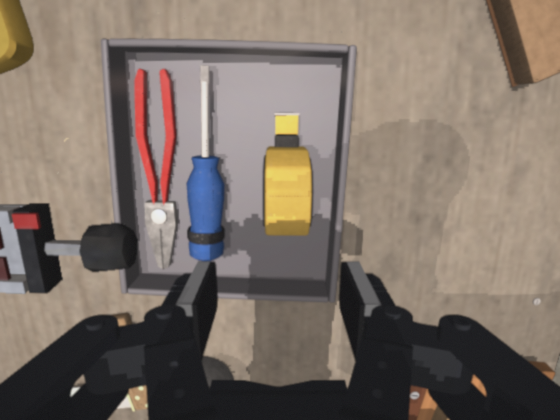

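```bash
python3 -m pendant '0.873 0 0.293 0 0.081 0;0.873 0 0.293 0 0.081 0;0.873 0 0.293 0 0.081 0;0.873 0 0.293 0 0.081 0;0.873 0 0.293 0 0.081 0' 0.5; python3 -c "
from h import *
plan([.5004,.2318,.19],-9.3)"
```

```text
time_s: 12.15
tool_pos: [0.5641, 0.0334, 0.1908]
orientation: [-0.539, -0.457, 0.458, 0.54]
ft_force: [0.2, -0.2, -0.7]
opening: 0.751
t 12.15 pos [0.5641 0.0334 0.1908] yaw 170.63 tilt [-0.0021 -0.0004] q [ 0.35  0.33 -0.22 -0.   -1.02 -0.51] F [ 0.2 -0.2 -0.7] op 0.751
ROW [0.3707 0.0017 0.1903] [-0.001  -0.0006 -0.0004] dist 208.34702267533868 tool x,z in world [ 0.16  0.99 -0.  ] [-0.99  0.16  0.  ]
```

```bash
python3 -m pendant '0.371 0 0.19 0 0 0;0.371 0 0.19 0 0 0;0.371 0 0.19 0 0 0;0.371 0 0.19 0 0 0;0.371 0 0.19 0 0 0'; cat > look.py <<'E'
from h import *
import sys
C=cam('wrist')
p,d=eyes.grab_frame('wrist'); W=cloud(C,d);cv2.imwrite(sys.argv[1],p)
z=W[...,2]
for lo,hi in((.049,.06),(.025,.048)):
    m=((z>lo)&(z<hi)).astype(np.uint8)
    n,l,s,c=cv2.connectedComponentsWithStats(m)
    for i in range(1,n):
        if s[i,4]<1500: continue
        P=W[l==i]; r=cv2.minAreaRect((P[:,:2]*1000).astype(np.float32)); print(s[i,4],np.round(r[0],1),np.round(r[1],1),round(r[2],1),np.round(np.median(P[:,2]),4),c[i])
E
python3 look.py pics/w6.png; python3 - <<'E'
from h import *
plan([.5004,.2318,.062],-9.3)
E
```

```text
time_s: 12.65
tool_pos: [0.5002, 0.2343, 0.191]
orientation: [-0.538, -0.459, 0.459, 0.538]
ft_force: [0.4, 0.2, -0.3]
opening: 0.749
19171 [494.9 199. ] [205.8  48.5] 80.5 0.054 [277.91721872 137.87246362]
2117 [712.  231.8] [87.6 31.3] 74.0 0.0557 [ 13.05573925 252.99527633]
9627 [531.4 151.5] [135.3  38.5] 82.1 0.0411 [217.28316194  88.99501402]
16984 [426.9 166.3] [133.1  73.2] 81.5 0.0299 [359.96055111  89.87270372]
4628 [610.4 172.3] [ 89.7 203.5] 31.5 0.0387 [112.5866465  124.09075194]
3253 [733.7 225.7] [152.3  60.6] 87.4 0.0303 [ 27.5358131  243.14233016]
1904 [700.5 301. ] [150.   24.2] 3.6 0.0375 [ 70.93907563 312.19537815]
t 12.7 pos [0.5005 0.2335 0.1909] yaw 170.93 tilt [-0.0014 -0.0006] q [ 0.73  0.31 -0.26 -0.   -1.01 -0.89] F [-0.7  0.2  0.2] op 0.75
ROW [-0.0031  0.2579 -0.0007] [-0.0006  0.002  -0.0004] dist 128.95886747090285 tool x,z in world [ 0.16  0.99 -0.  ] [-0.99  0.16  0.  ]
```

View pics/w6.png

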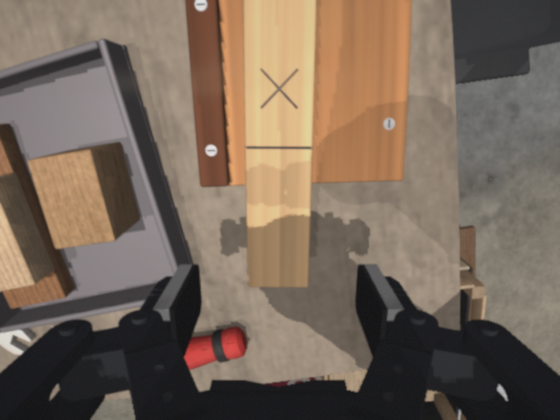

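```bash
python3 - <<'E'
from h import *
s=observe();C=cam('wrist');p,d=eyes.grab_frame('wrist');W=cloud(C,d)
R0=R.from_quat(s['orientation']); T=(W-s['tool_pos'])@R0.as_matrix()
m=(np.abs(T[...,0])<.05)&(np.abs(T[...,2])<.07)&(T[...,1]<.05)
print(m.sum())
for sgn in(-1,1):
    mm=m&(sgn*T[...,2]>0.01)
    for (u,v) in ((195,268),(190,275),(180,290),(363,268),(370,280)):
        pass
    t=T[mm]; print(sgn,'y max',np.percentile(t[:,1],[90,98,99.5,100]),'z range at tip',np.round(t[t[:,1]>np.percentile(t[:,1],99)],3)[:5])
    for z in (0,): print(np.histogram(t[:,1],10))
E
```

```text
44294
-1 y max [-0.01871739  0.00146514  0.00699511  0.01154103] z range at tip [[-0.011  0.007 -0.039]
 [-0.012  0.007 -0.038]
 [-0.012  0.007 -0.038]
 [-0.012  0.006 -0.037]
 [-0.012  0.006 -0.037]]
(array([1999, 4463, 3238, 5079, 2320,  759,  787,  739,  627,  332]), array([-0.07713063, -0.06826346, -0.0593963 , -0.05052913, -0.04166197,
       -0.0327948 , -0.02392764, -0.01506047, -0.0061933 ,  0.00267386,
        0.01154103]))
1 y max [-0.01873061  0.00139461  0.00704915  0.011063  ] z range at tip [[-0.011  0.008  0.032]
 [-0.012  0.006  0.032]
 [-0.011  0.007  0.032]
 [-0.011  0.007  0.033]
 [-0.012  0.005  0.033]]
(array([2027, 4525, 3229, 4981, 2411,  767,  789,  740,  632,  359]), array([-0.0769805 , -0.06817615, -0.0593718 , -0.05056745, -0.0417631 ,
       -0.03295875, -0.0241544 , -0.01535005, -0.0065457 ,  0.00225865,
        0.011063  ]))
```

```bash
python3 -m pendant '-0.003 0.1 0 0 0.001 0;-0.003 0.19 0 0 0.001 0;-0.003 0.25 0 0 0.001 0;-0.003 0.264 0 0 0.001 0;-0.003 0.264 0 0 0.001 0';python3 -m pendant '0 0 0 0 0 0;0 0 0 0 0 0'; python3 - <<'E'
from h import *
plan([.5004,.2318,.058],-9.4)
eyes.grab_frame('side')
plan([.5004,.2318,.058],-9.4)
E
```

```text
time_s: 13.25
tool_pos: [0.5018, 0.2274, 0.0591]
orientation: [0.54, 0.456, -0.458, -0.54]
ft_force: [0.6, 0.6, -0.5]
opening: 0.753
time_s: 13.45
tool_pos: [0.503, 0.2294, 0.062]
orientation: [0.54, 0.458, -0.456, -0.54]
ft_force: [-0.4, -0.1, 0.2]
opening: 0.754
t 13.45 pos [0.503  0.2294 0.062 ] yaw 170.53 tilt [0.0032 0.0024] q [ 0.72  0.47 -0.4   0.   -0.7  -0.89] F [-0.4 -0.1  0.2] op 0.754
ROW [0.0038 0.0081 0.0058] [ 0.0014 -0.0006  0.0015] dist 5.327251137397112 tool x,z in world [0.16 0.99 0.  ] [-0.99  0.16 -0.  ]
t 13.5 pos [0.5027 0.2295 0.0619] yaw 170.54 tilt [0.0029 0.0023] q [ 0.72  0.47 -0.4   0.   -0.7  -0.89] F [ 0.1 -0.3  0.4] op 0.751
ROW [0.0038 0.0078 0.0054] [ 0.0012 -0.0006  0.0014] dist 5.110982899219105 tool x,z in world [0.16 0.99 0.  ] [-0.99  0.16 -0.  ]
```

```bash
python3 -m pendant '0.002 0.008 0.005 -0.001 0 0;0.002 0.008 0.005 -0.001 0 0;0.002 0.008 0.005 -0.001 0 0'; python3 - <<'E'
from h import *
plan([.5004,.2318,.058],-9.4)
p,d=eyes.grab_frame('side'); cv2.imwrite('pics/s7.png',cv2.resize(p[110:260,140:280],None,fx=4,fy=4,interpolation=cv2.INTER_CUBIC))
plan([.5004,.2318,.058],-9.4)
E
```

```text
time_s: 13.8
tool_pos: [0.4993, 0.2304, 0.0563]
orientation: [0.54, 0.458, -0.457, -0.539]
ft_force: [-0.3, -1.0, 0.1]
opening: 0.749
t 13.8 pos [0.4993 0.2304 0.0563] yaw 170.57 tilt [ 0.0021 -0.0002] q [ 0.73  0.47 -0.41  0.   -0.68 -0.89] F [-0.3 -1.   0.1] op 0.749
ROW [ 0.0031 -0.0035 -0.0018] [ 0.001  -0.0003  0.0001] dist 2.48764980469368 tool x,z in world [0.16 0.99 0.  ] [-0.99  0.16 -0.  ]
t 13.85 pos [0.4994 0.2305 0.0563] yaw 170.57 tilt [ 0.0022 -0.0002] q [ 0.73  0.47 -0.41  0.   -0.68 -0.89] F [ 1.4  0.2 -0.8] op 0.751
ROW [ 0.0029 -0.0034 -0.0016] [ 0.0011 -0.0003  0.0001] dist 2.400421623703325 tool x,z in world [0.16 0.99 0.  ] [-0.99  0.16 -0.  ]
```

View pics/s7.png

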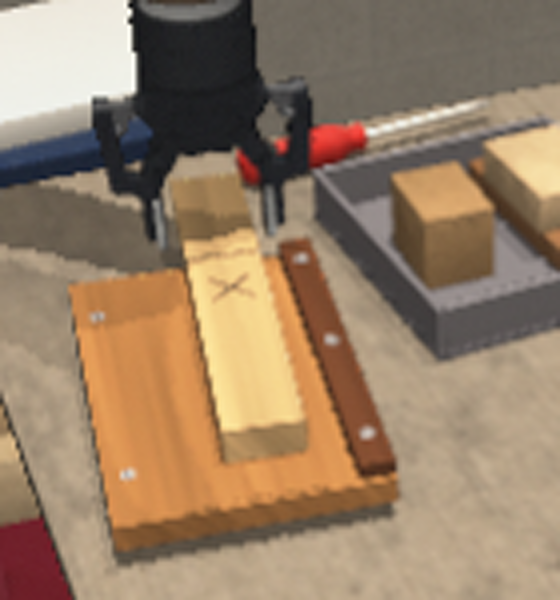

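```bash
python3 -m pendant '0 -0.002 0 0 0 0;0 -0.002 0 0 0 0;0 -0.002 0 0 0 0;0 -0.002 0 0 0 0;0 -0.002 0 0 0 0' -1; python3 look.py pics/w8.png; python3 - <<'E'
from h import *
plan([.5004,.2318,.058],-9.4)
E
```

```text
time_s: 14.35
tool_pos: [0.4998, 0.2307, 0.0577]
orientation: [0.54, 0.458, -0.456, -0.539]
ft_force: [-0.9, -0.0, 6.3]
opening: 0.539
50634 [494.8 201.2] [150.  74.] 80.2 0.054 [277.84328712 182.90763124]
23682 [535.  165.6] [105.3  35.2] 81.1 0.0413 [162.65779917 123.97225741]
40281 [428.4 181. ] [102.8  72.4] 82.5 0.0299 [428.00491547 121.29520121]
7162 [600.2 184.4] [  8.1 119.3] 3.9 0.0351 [ 40.60974588 215.26012287]
2540 [624.7 213. ] [54.9  3.6] 88.6 0.0336 [ 13.05866142 289.61496063]
t 14.4 pos [0.4998 0.2307 0.0578] yaw 170.56 tilt [0.003  0.0004] q [ 0.73  0.47 -0.41  0.   -0.69 -0.89] F [-0.4  1.1  4.8] op 0.542
ROW [ 0.0024 -0.0005 -0.0008] [ 0.0014 -0.0003  0.0004] dist 1.3020497117928849 tool x,z in world [0.16 0.99 0.  ] [-0.99  0.16 -0.  ]
```

View pics/w8.png

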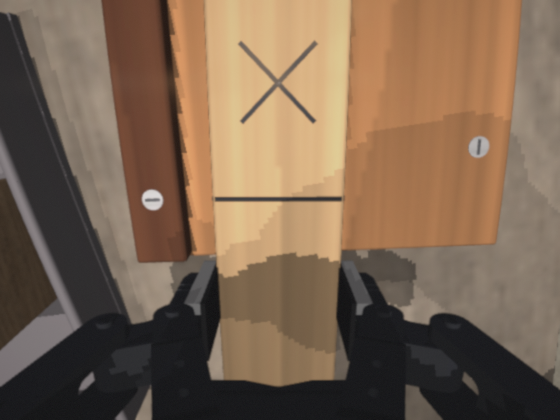

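```bash
cat >> h.py <<'E'
BA=82.9
def bw(x,y,z=0):
    a=np.radians(BA); by=np.array([np.cos(a),np.sin(a)]); bx=np.array([np.sin(a),-np.cos(a)])
    w=np.array([.4625,.0967])+(x*bx+y*by)/1000
    return [w[0],w[1],z]
def wb(p):
    a=np.radians(BA); by=np.array([np.cos(a),np.sin(a)]); bx=np.array([np.sin(a),-np.cos(a)])
    d=(np.array(p)[:2]-np.array([.4625,.0967]))*1000
    return d@bx,d@by
E
python3 - <<'E'
from h import *
print(wb(observe()['tool_pos']))
plan(bw(25,110,.055),-8)
plan(bw(31,50,.055),-7.1)
plan(bw(31.5,-91,.055),-7.1)
E
```

```text
(np.float64(20.450175451805826), np.float64(137.5565389157912))
t 14.4 pos [0.4998 0.2307 0.0578] yaw 170.56 tilt [0.003  0.0004] q [ 0.73  0.47 -0.41  0.   -0.69 -0.89] F [-0.4  1.1  4.8] op 0.542
ROW [-0.0547  0.0055 -0.0113] [ 0.0014 -0.0125  0.0004] dist 28.064724561289214 tool x,z in world [0.16 0.99 0.  ] [-0.99  0.16 -0.  ]
t 14.4 pos [0.4998 0.2307 0.0578] yaw 170.56 tilt [0.003  0.0004] q [ 0.73  0.47 -0.41  0.   -0.69 -0.89] F [-0.4  1.1  4.8] op 0.542
ROW [-0.1741  0.0054 -0.0282] [ 0.0015 -0.0204  0.0004] dist 88.23271121967355 tool x,z in world [0.16 0.99 0.  ] [-0.99  0.16 -0.  ]
t 14.4 pos [0.4998 0.2307 0.0578] yaw 170.56 tilt [0.003  0.0004] q [ 0.73  0.47 -0.41  0.   -0.69 -0.89] F [-0.4  1.1  4.8] op 0.542
ROW [-0.4558  0.0052 -0.0407] [ 0.0015 -0.0204  0.0004] dist 228.84002081798465 tool x,z in world [0.16 0.99 0.  ] [-0.99  0.16 -0.  ]
```

```bash
python3 -m pendant '-0.02 0.003 -0.003 0 -0.003 0;-0.055 0.004 -0.011 0 -0.01 0;-0.095 0.004 -0.018 0 -0.016 0;-0.135 0.004 -0.024 0 -0.02 0;-0.17 0.004 -0.028 0 -0.02 0'; python3 - <<'E'
from h import *
print(wb(observe()['tool_pos']))
plan(bw(31.5,-91,.055),-7.1)
E
```

```text
time_s: 14.9
tool_pos: [0.503, 0.1473, 0.0578]
orientation: [0.531, 0.472, -0.463, -0.53]
ft_force: [-2.8, 11.7, 12.6]
opening: 0.541
(np.float64(33.89395895147839), np.float64(55.255823657411284))
t 14.9 pos [0.503  0.1473 0.0578] yaw 172.79 tilt [0.0117 0.0071] q [ 0.6   0.44 -0.48  0.   -0.64 -0.72] F [-2.8 11.7 12.6] op 0.541
ROW [-0.2926  0.0031  0.0043] [ 0.0053 -0.0009  0.0042] dist 146.3025361331381 tool x,z in world [0.13 0.99 0.01] [-0.99  0.13 -0.01]
```

```bash
python3 -m pendant '-0.03 0 0.004 0.002 0 0.002;-0.07 0 0.004 0.004 0 0.003;-0.11 0 0.004 0.005 0 0.004;-0.14 0 0.004 0.005 0 0.004;-0.15 0 0.004 0.005 0 0.004'; python3 - <<'E'
from h import *
print(wb(observe()['tool_pos']))
plan(bw(32,-91,.056),-7.1)
eyes.grab_frame('side')
print(wb(observe()['tool_pos']))
plan(bw(32,-91,.056),-7.1)
E
python3 look.py pics/w9.png
```

```text
time_s: 15.4
tool_pos: [0.4923, 0.0719, 0.0577]
orientation: [0.531, 0.468, -0.468, -0.529]
ft_force: [0.6, 7.6, 10.1]
opening: 0.544
(np.float64(32.59567644764777), np.float64(-20.93382832142319))
t 15.4 pos [0.4923 0.0719 0.0577] yaw 172.88 tilt [ 0.0021 -0.0018] q [ 0.47  0.41 -0.54  0.   -0.63 -0.6 ] F [ 0.6  7.6 10.1] op 0.544
ROW [-0.1401  0.0036  0.0012] [ 0.0011 -0.0002 -0.0008] dist 70.08917038580695 tool x,z in world [ 0.12  0.99 -0.  ] [-0.99  0.12 -0.  ]
(np.float64(32.54029661182443), np.float64(-21.35074169782833))
t 15.45 pos [0.4922 0.0715 0.0577] yaw 172.89 tilt [ 0.0017 -0.0024] q [ 0.47  0.41 -0.54  0.   -0.63 -0.6 ] F [2.5 1.4 8.7] op 0.543
ROW [-0.1393  0.0037  0.0011] [ 0.001  -0.0001 -0.0011] dist 69.671993022151 tool x,z in world [ 0.12  0.99 -0.  ] [-0.99  0.12 -0.  ]
50569 [488.4  41.8] [149.7  74.2] 82.8 0.0539 [277.72498962 182.94087287]
14070 [522.2  19. ] [116.2  22.9] 82.8 0.042 [182.639801   137.13617626]
56439 [419.2  47.1] [150.8  88.2] 82.2 0.0299 [443.49867999 155.43519552]
```

View pics/w9.png

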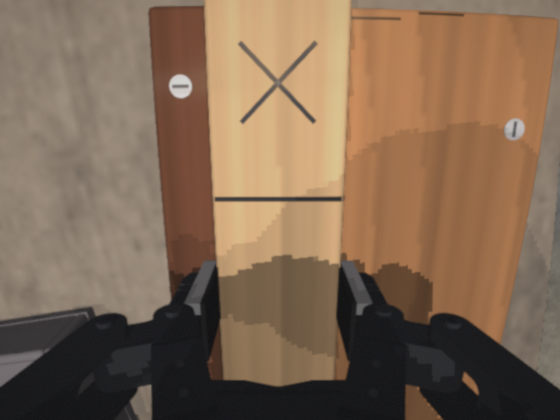

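```bash
python3 - <<'E'
from h import *
C=cam('wrist'); p=cv2.imread('pics/w9.png')
for uv,z in [((278,199),.054),((170,10),.042),((200,11),.042),((400,18),.03),((500,20),.03),((216,199),.054),((341,199),.054)]:
    w=rayz(C,uv,z); print(uv,np.round(w,4),np.round(wb(w),1))
g=cv2.cvtColor(p,cv2.COLOR_BGR2GRAY)
print(g[0:40,170],g[0:40,380],g[0:40,450],g[0:40,520])
cv2.imwrite('pics/w9z.png',cv2.resize(p[0:60,140:560],None,fx=1.8,fy=4))
E
```

```text
(278, 199) [0.4875 0.0333 0.054 ] [ 32.6 -59.9]
(170, 10) [ 0.5172 -0.037   0.042 ] [  70.8 -125.9]
(200, 11) [ 0.5067 -0.0351  0.042 ] [  60.1 -125.4]
(400, 18) [ 0.4326 -0.0264  0.03  ] [ -14.4 -125.9]
(500, 20) [ 0.3925 -0.0222  0.03  ] [ -54.8 -126.7]
(216, 199) [0.5098 0.0305 0.054 ] [ 55.1 -59.9]
(341, 199) [0.4648 0.0361 0.054 ] [  9.8 -59.9]
[134 134 133 133 131 117  92  74  73  77  80  79  80  81  81  81  80  80
  82  81  80  80  80  80  80  81  81  80  81  81  81  81  80  81  81  80
  80  81  80  81] [131 131 131 130 129 128 129 126 122 128 132 136 138 139 139 137 127 102
  90 108 131 138 139 140 139 139 140 139 139 139 139 139 140 140 140 139
 140 141 139 140] [132 133 132 132 132 131 131 130 130 130 129 119 105  84  71  88 112 120
 119 120 119 120 120 119 120 120 119 119 120 119 119 119 119 119 119 120
 119 119 120 120] [125 125 125 125 126 127 126 127 127 128 128 128 127 127 123 108 104 109
 113 114 115 114 115 115 116 114 115 115 116 116 115 116 116 117 117 117
 116 116 117 117]
```

View pics/w9z.png

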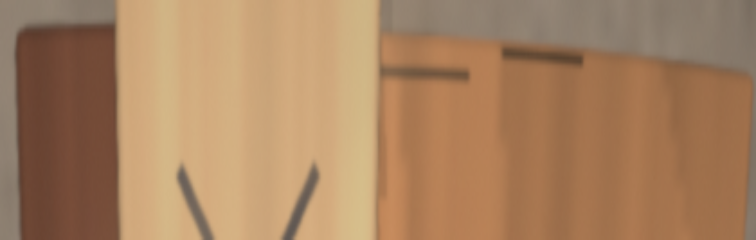

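```bash
python3 -m pendant '-0.03 0.001 0 0.001 0 0;-0.065 0.001 0 0.001 0 0;-0.1 0.001 0 0.001 0 0;-0.125 0.001 -0.001 0.001 0 0;-0.13 0.001 -0.002 0.001 0 0';python3 -m pendant '0 0 0 0 0 0;0 0 0 0 0 0'; cat > fin.py <<'E'
from h import *
import sys
C=cam('wrist')
p,d=eyes.grab_frame('wrist'); np.save('wl.npy',p)
cv2.imwrite(sys.argv[1],p)
for l in('cut_line','bed_end'):
    r=finder.landmark_of(l,'wrist'); print(l,[(np.round(x['uv'],1),round(x['score'],2),np.round(wb(rayz(C,x['uv'],.03)),1)) for x in r[:2]])
for uv in [(278,199),(216,199),(341,199)]:
    print(uv,np.round(wb(rayz(C,uv,.054)),1))
print(np.round(wb(observe()['tool_pos']),1)); plan(bw(34,-91,.056),-7.1)
E
python3 fin.py pics/w10.png
```

```text
time_s: 16.0
tool_pos: [0.4851, 0.0071, 0.0577]
orientation: [0.531, 0.467, -0.469, -0.529]
ft_force: [-2.1, 12.5, 14.3]
opening: 0.545
time_s: 16.2
tool_pos: [0.485, 0.0071, 0.0577]
orientation: [0.531, 0.467, -0.469, -0.529]
ft_force: [0.2, 3.7, 13.3]
opening: 0.539
cut_line [(array([279.4, 187.6]), 0.56, array([  32.9, -123.6]))]
bed_end []
(278, 199) [  33.5 -124.7]
(216, 199) [  56.  -124.7]
(341, 199) [  10.7 -124.7]
[ 33.4 -86.1]
t 16.35 pos [0.485  0.0071 0.0577] yaw 172.92 tilt [-0.0008 -0.0038] q [ 0.35  0.39 -0.57  0.01 -0.61 -0.48] F [ 0.3  3.2 12.4] op 0.542
ROW [-0.0097  0.0034 -0.0011] [-0.0002  0.0002 -0.002 ] dist 5.176671763650245 tool x,z in world [ 0.12  0.99 -0.  ] [-0.99  0.12  0.  ]
```

View pics/w10.png

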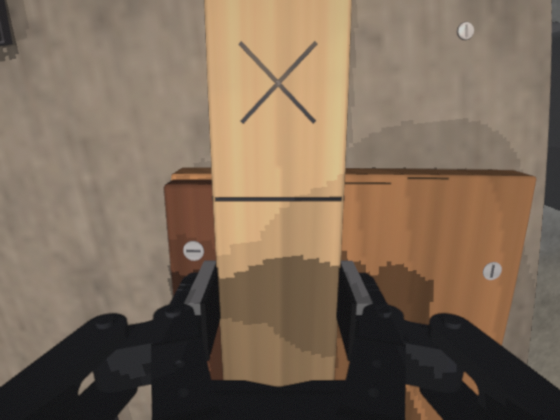

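```bash
python3 - <<'E'
from h import *
C=cam('wrist'); p=np.load('wl.npy')
cv2.imwrite('pics/w10z.png',cv2.resize(p[155:215,150:380],None,fx=3.4,fy=6,interpolation=cv2.INTER_CUBIC))
g=cv2.cvtColor(p,cv2.COLOR_BGR2GRAY).astype(int)
for u in (185,200,360,400,440,480): print(u,g[164:192,u], p[164:192,u,2]-p[164:192,u,0].astype(int))
for u,v,z in ((185,182,.042),(200,182,.042),(200,174,.03),(360,170,.03),(480,171,.03)): print(u,v,np.round(wb(rayz(C,(u,v),z)),1), np.round(wb(rayz(C,(u,v+1),z)),1))
E
```

```text
185 [140 139 132 105  77  68  67  68  72  88 112 117 120 121 113  84  52  40
  42  50  62  71  75  77  81  83  82  83] [31 31 31 33 38 42 43 44 46 59 76 80 82 83 78 57 33 25 27 34 40 49 53 55
 58 60 59 59]
200 [120 119 115  96  76  66  66  66  72  89 115 131 137 136 119  84  52  41
  42  45  54  69  76  79  82  83  83  83] [26 26 28 33 40 44 43 42 45 59 78 90 95 94 80 58 34 25 28 30 37 49 54 57
 58 60 60 60]
360 [122 121 121 112  86  68  66  67  65  64  79 103 112 116 117 117 116 107
  83  75  94 113 117 116 116 116 116 117] [28 28 28 29 33 40 42 41 40 41 51 69 76 79 80 80 79 71 51 45 62 76 80 80
 80 81 80 79]
400 [119 120 119 112  86  65  59  59  59  62  76 107 119 123 126 127 127 127
 127 126 127 126 126 126 127 126 126 127] [27 27 27 27 27 33 37 37 38 39 52 72 83 86 87 87 87 87 87 86 87 87 86 86
 86 86 86 86]
440 [121 120 120 116 102  79  63  60  60  61  71  89  96  82  71  86 102 108
 110 109 108 108 109 109 108 109 109 108] [26 26 26 27 28 31 35 38 37 41 47 60 64 53 44 56 69 72 73 74 74 74 73 74
 74 74 74 74]
480 [118 119 119 117 109  87  64  58  58  58  67  85 104 113 116 118 119 119
 119 118 117 118 118 117 118 117 118 117] [26 27 26 27 27 30 33 36 35 37 44 58 72 78 81 81 82 82 82 81 81 81 81 81
 80 80 81 80]
185 182 [  70.  -128.6] [  70.  -128.2]
200 182 [  64.  -128.5] [  64.1 -128.1]
200 174 [  66.4 -129.5] [  66.5 -129.1]
360 170 [  -1.  -131.2] [  -1.  -130.8]
480 171 [ -53.2 -131.1] [ -53.3 -130.7]
```

View pics/w10z.png

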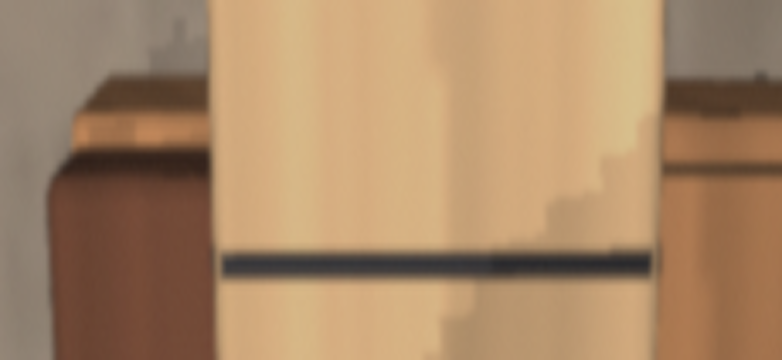

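```bash
python3 -m pendant '-0.005 0.001 -0.001 0 0 -0.001;-0.01 0.001 -0.003 0 0 -0.002;-0.01 0.001 -0.004 0 0 -0.002;-0.01 0.001 -0.005 0 0 -0.002';python3 -m pendant '0 0 0 0 0 0;0 0 0 0 0 0'; python3 fin.py pics/w11.png;python3 - <<'E'
from h import *
p=np.load('wl.npy'); cv2.imwrite('pics/w11z.png',cv2.resize(p[155:215,150:380],None,fx=3.4,fy=6,interpolation=cv2.INTER_CUBIC))
E
```

```text
time_s: 16.75
tool_pos: [0.485, 0.0043, 0.0577]
orientation: [-0.529, -0.468, 0.468, 0.532]
ft_force: [-11.9, 23.2, 23.9]
opening: 0.542
time_s: 16.95
tool_pos: [0.485, 0.0044, 0.0577]
orientation: [-0.529, -0.468, 0.468, 0.532]
ft_force: [-11.6, 21.2, 23.2]
opening: 0.543
cut_line [(array([278.1, 185. ]), 0.73, array([  33.6, -127.4]))]
bed_end []
(278, 199) [  33.8 -127.4]
(216, 199) [  56.2 -127.5]
(341, 199) [  11.  -127.4]
[ 33.7 -88.9]
t 17.1 pos [0.485  0.0043 0.0577] yaw 172.89 tilt [-0.0031  0.0028] q [ 0.34  0.39 -0.56 -0.01 -0.62 -0.46] F [-9.6 22.4 23.2] op 0.544
ROW [-0.0042  0.0034 -0.0006] [-0.0017 -0.0001  0.0012] dist 2.727848170305715 tool x,z in world [0.12 0.99 0.  ] [-0.99  0.12  0.  ]
```

View pics/w11z.png

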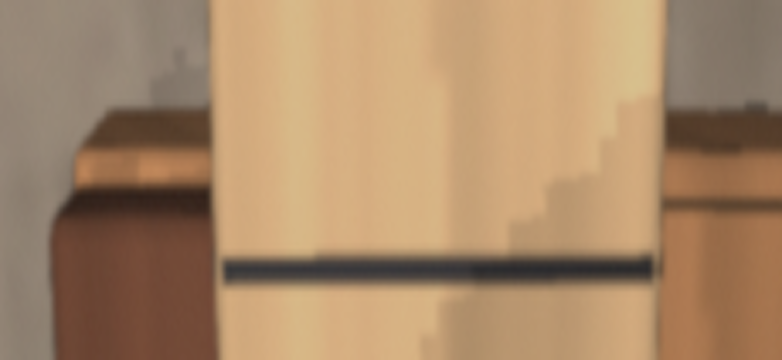

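```bash
python3 -m pendant '0 -0.001 0.002 0 0 0;-0.003 -0.001 0.002 0 0 0.001;-0.006 -0.001 0.002 0 0 0.001;-0.006 -0.001 0.002 0 0 0.001'; python3 fin.py pics/w12.png
```

```text
time_s: 17.5
tool_pos: [0.4844, 0.0008, 0.0577]
orientation: [-0.529, -0.468, 0.469, 0.53]
ft_force: [-5.9, 17.0, 16.0]
opening: 0.542
cut_line [(array([281.4, 188.3]), 0.68, array([  32.2, -129.6]))]
bed_end []
(278, 199) [  33.6 -131. ]
(216, 199) [  56.1 -131. ]
(341, 199) [  10.8 -131. ]
[ 33.6 -92.5]
t 17.65 pos [0.4844 0.0008 0.0577] yaw 172.94 tilt [-0.0022 -0.    ] q [ 0.34  0.39 -0.57 -0.   -0.62 -0.46] F [-6.  17.6 16.5] op 0.541
ROW [ 0.0029  0.0034 -0.0009] [-0.0011  0.0003 -0.0002] dist 2.2885785882282326 tool x,z in world [ 0.12  0.99 -0.  ] [-0.99  0.12  0.  ]
```

```bash
python3 - <<'E'
from h import *
C=cam('wrist'); p=np.load('wl.npy')
cv2.imwrite('pics/w12z.png',cv2.resize(p[155:215,150:380],None,fx=3.4,fy=6,interpolation=cv2.INTER_CUBIC))
g=cv2.cvtColor(p,cv2.COLOR_BGR2GRAY).astype(float)
# cut line subpixel
for u in (235,260,300,325):
    s=g[190:210,u]; b=np.clip(np.median(s)-s-15,0,None); v=190+(b*np.arange(20)).sum()/b.sum(); print('cut',u,round(v,2),np.round(wb(rayz(C,(u,v),.054)),2))
for u in (200,375,400,470,500):
    s=(p[165:205,u,2].astype(float)-p[165:205,u,0]); gr=np.diff(s); i=np.argmax(np.where(np.arange(39)<30,gr,0)); w=np.clip(gr[max(0,i-2):i+3],0,None); v=165+.5+(w*np.arange(max(0,i-2),i+3)).sum()/w.sum(); print('bed',u,round(v,2),np.round(wb(rayz(C,(u,v),.03)),2))
E
```

```text
cut 235 199.42 [  49.19 -130.86]
cut 260 199.23 [  40.15 -130.92]
cut 300 199.34 [  25.69 -130.87]
cut 325 198.98 [  16.64 -131.  ]
bed 200 187.82 [  66.82 -129.83]
bed 375 188.45 [  -7.83 -129.53]
bed 400 188.65 [ -18.69 -129.47]
bed 470 188.92 [ -49.79 -129.45]
bed 500 189.76 [ -63.63 -129.15]
```

View pics/w12z.png

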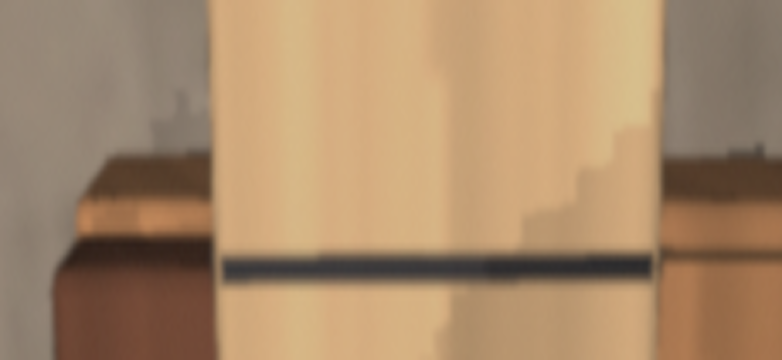

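```bash
python3 - <<'E'
from h import *
for n,sl in (('top',np.s_[210:330,130:370]),('side',np.s_[130:330,130:330])):
    p,d=eyes.grab_frame(n); np.save(n+'f.npy',p); np.save(n+'fd.npy',d)
    q=p[sl]; f=780/q.shape[1] if n=='top' else 3; cv2.imwrite(f'pics/{n}13.png',cv2.resize(q,None,fx=f,fy=f,interpolation=cv2.INTER_CUBIC))
E
```

```text
(no output)
```

View pics/top13.png

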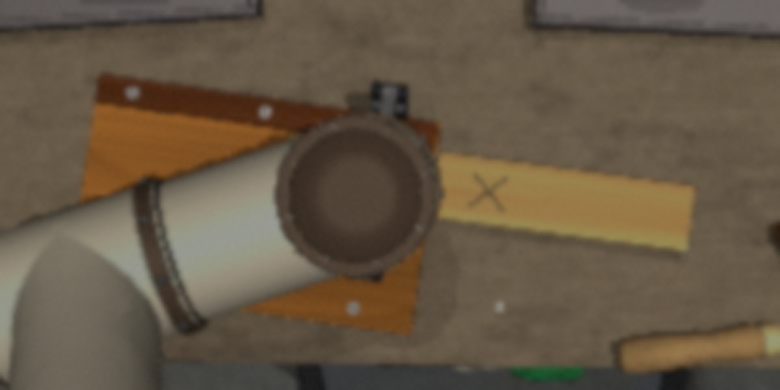

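View pics/side13.png

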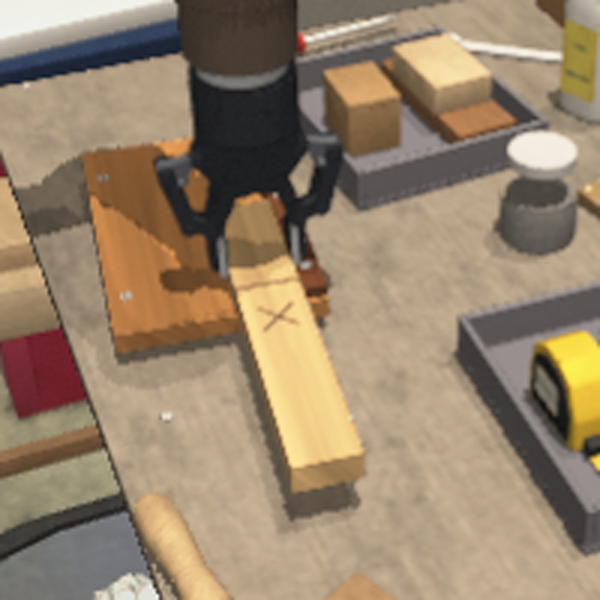

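```bash
python3 - <<'E'
from h import *
C=cam('top')
def fitline(p,cols,vr,z,kind,ch):
    pts=[]
    for u in cols:
        s=ch[vr[0]:vr[1],u]; gr=np.diff(s)*kind; i=int(np.argmax(gr)); a=max(0,i-2); w=np.clip(gr[a:i+3],0,None); v=vr[0]+.5+(w*np.arange(a,a+len(w))).sum()/w.sum()
        pts.append(rayz(C,(u,v),z)[:2])
    return np.array(pts)
def ang(pts):
    l=cv2.fitLine(pts.astype(np.float32)*1000,cv2.DIST_HUBER,0,.01,.01).ravel(); d=l[:2]*np.sign(l[1]); return np.degrees(np.arctan2(d[1],d[0])),l[2:]
p=np.load('topf.npy').astype(float); p0=np.load('top0c.npy').astype(float)
r=p[...,2]-p[...,0]; 
# waste part: cols 270..340
def rows(u,a,b): return (210+int(a/3.25),210+int(b/3.25))
out={}
A=[];B=[]
for u in range(272,338):
    x=(u-130)*3.25; yc=187+(x-440)*.13
    vr=(210+int((yc-55)/3.25),210+int(yc/3.25)); A.append(fitline(p,[u],vr,.054,1,r)[0])
    vr=(210+int((yc)/3.25),210+int((yc+55)/3.25)); B.append(fitline(p,[u],vr,.054,-1,r)[0])
for n,P in(('far',A),('near',B)):
    P=np.array(P);a,c=ang(P);print('batten',n,a,np.round(wb(c/1000),2))
    print([np.round(wb(q),1)[0] for q in P[::10]])
# fence & board edges in initial picture
r0=p0[...,2]-p0[...,0]
F=[]
for u in range(166,260):
    vc=233+(u-160)*(248-233)/(264-160); F.append(fitline(p0,[u],(int(vc)-5,int(vc)+6),.042,1,r0)[0])
a,c=ang(np.array(F));print('fence far',a,np.round(wb(c/1000),2))
Nn=[]
for u in range(156,252):
    vc=297+(u-152)*(312-297)/(257-152); Nn.append(fitline(p0,[u],(int(vc)-5,int(vc)+6),.03,-1,r0)[0])
a,c=ang(np.array(Nn));print('bed near',a,np.round(wb(c/1000),2))
# waste end from depth
W=cloud(C,np.load('topfd.npy')); m=(W[...,2]>.04)&(W[...,2]<.07)&(W[...,1]<-.06)&(W[...,1]>-.3)&(W[...,0]>.4)&(W[...,0]<.53)
P=W[m];print('z by y',[(y,np.round(np.median(P[(P[:,1]>y-.02)&(P[:,1]<y),2]),4)) for y in(-.08,-.12,-.16,-.2)])
q=cv2.minAreaRect((P[:,:2]*1000).astype(np.float32));print(q)
b=np.array([wb(x) for x in P]);print('y min',np.percentile(b[:,1],[0,1,2]))
# subpixel end
cc=[]
for v0 in range(3,17):
    pass
E
```

```text
batten far 83.220406 [  58.02 -220.13]
[np.float64(57.8), np.float64(57.7), np.float64(58.1), np.float64(57.9), np.float64(58.2), np.float64(58.6), np.float64(58.2)]
batten near 83.239235 [  10.53 -205.72]
[np.float64(10.1), np.float64(10.6), np.float64(10.3), np.float64(10.6), np.float64(10.9), np.float64(10.4), np.float64(11.1)]
fence far 82.6292 [78.62 21.47]
bed near 82.68484 [-79.17  14.68]
z by y [(-0.08, np.float64(0.053)), (-0.12, np.float64(0.0529)), (-0.16, np.float64(0.0535)), (-0.2, np.float64(0.053))]
((467.8218688964844, -142.67855834960938), (170.61717224121094, 48.387386322021484), 83.03341674804688)
y min [-322.21298068 -320.0537961  -318.37885648]
```

```bash
sed -i 's/^BA=82.9/BA=82.65/' h.py; python3 -m pendant '0 -0.0015 0 0 0 0;0.002 -0.0015 0 0 0.003 0;0.004 -0.0015 0 0.001 0.005 0;0.004 -0.0015 0 0.001 0.005 0'; cat >> fin.py <<'E'
g=cv2.cvtColor(p,cv2.COLOR_BGR2GRAY).astype(float)
for u in (235,260,300,325):
    s=g[190:210,u]; b=np.clip(np.median(s)-s-15,0,None); v=190+(b*np.arange(20)).sum()/b.sum(); print('cut',u,round(v,2),np.round(wb(rayz(C,(u,v),.054)),2))
for u in (200,375,400,470,500):
    s=(p[165:205,u,2].astype(float)-p[165:205,u,0]); gr=np.diff(s); i=np.argmax(np.where(np.arange(39)<30,gr,0)); w=np.clip(gr[max(0,i-2):i+3],0,None); v=165+.5+(w*np.arange(max(0,i-2),i+3)).sum()/w.sum(); print('bed',u,round(v,2),np.round(wb(rayz(C,(u,v),.03)),2))
E
python3 fin.py pics/w14.png
```

```text
time_s: 18.15
tool_pos: [0.4842, -0.0001, 0.0578]
orientation: [-0.532, -0.463, 0.468, 0.533]
ft_force: [-0.7, -0.0, 11.6]
opening: 0.543
cut_line [(array([282.3, 188.2]), 0.56, array([  31.8, -130.4]))]
bed_end []
(278, 199) [  33.8 -131.7]
(216, 199) [  56.2 -131.9]
(341, 199) [  10.9 -131.5]
[ 33.9 -93.2]
t 18.3 pos [ 4.842e-01 -1.000e-04  5.780e-02] yaw 172.38 tilt [-0.0064 -0.0035] q [ 0.34  0.39 -0.56  0.   -0.62 -0.47] F [-0.8  0.5 10.7] op 0.541
ROW [ 0.0044  0.0036 -0.0002] [-0.0029 -0.0045 -0.0021] dist 2.8455230184876097 tool x,z in world [ 0.13  0.99 -0.  ] [-0.99  0.13  0.01]
cut 235 198.75 [  49.35 -131.9 ]
cut 260 198.68 [  40.3  -131.86]
cut 300 198.55 [  25.82 -131.81]
cut 325 198.42 [  16.75 -131.8 ]
bed 200 190.7 [  66.98 -129.57]
bed 375 189.7 [  -7.92 -129.53]
bed 400 189.59 [ -18.81 -129.53]
bed 470 189.59 [ -50.07 -129.44]
bed 500 189.23 [ -63.91 -129.59]
```

```bash
python3 -m pendant '0.002 0 0 -0.001 0 -0.001;0.004 0 0 -0.002 0 -0.001;0.006 0 0 -0.002 0 -0.001;0.006 0 0 -0.002 0 -0.001'; python3 fin.py pics/w15.png
```

```text
time_s: 18.7
tool_pos: [0.4838, 0.0013, 0.0577]
orientation: [0.532, 0.463, -0.467, -0.532]
ft_force: [0.4, -6.8, 13.0]
opening: 0.542
cut_line [(array([279.3, 187.4]), 0.78, array([  32.5, -129.5]))]
bed_end []
(278, 199) [  33.1 -130.4]
(216, 199) [  55.6 -130.6]
(341, 199) [  10.3 -130.2]
[ 33.3 -91.9]
t 18.85 pos [0.4838 0.0013 0.0577] yaw 172.3 tilt [-0.0044 -0.0039] q [ 0.34  0.39 -0.57  0.   -0.62 -0.48] F [ 0.7 -6.8 12.7] op 0.541
ROW [ 0.0018  0.0034 -0.0014] [-0.0019 -0.0052 -0.0022] dist 2.0583419533114444 tool x,z in world [ 0.13  0.99 -0.  ] [-0.99  0.13  0.  ]
cut 235 198.42 [  48.69 -130.74]
cut 260 198.41 [  39.64 -130.67]
cut 300 198.27 [  25.18 -130.61]
cut 325 198.27 [  16.12 -130.54]
bed 200 187.88 [  66.31 -129.55]
bed 375 186.5 [  -8.38 -129.59]
bed 400 186.48 [ -19.23 -129.55]
bed 470 185.96 [ -50.32 -129.68]
bed 500 186.14 [ -64.12 -129.58]
```

```bash
python3 -m pendant '0.001 0 -0.001 -0.001 0 -0.001;0.002 0 -0.002 -0.002 0 -0.002;0.002 0 -0.004 -0.002 0 -0.002;0.002 0 -0.004 -0.002 0 -0.002'; python3 fin.py pics/w16.png
```

```text
time_s: 19.25
tool_pos: [0.4838, 0.0013, 0.0577]
orientation: [-0.532, -0.464, 0.467, 0.533]
ft_force: [-4.2, -6.7, 16.8]
opening: 0.545
cut_line [(array([277.3, 185.5]), 0.61, array([  33.4, -130.3]))]
bed_end []
(278, 199) [  33.2 -130.4]
(216, 199) [  55.6 -130.6]
(341, 199) [  10.3 -130.2]
[ 33.3 -91.9]
t 19.4 pos [0.4838 0.0013 0.0577] yaw 172.28 tilt [-0.0046 -0.0019] q [ 0.34  0.39 -0.57  0.   -0.62 -0.47] F [-3.4 -7.8 16.8] op 0.544
ROW [ 0.0019  0.0034 -0.0014] [-0.0021 -0.0054 -0.0012] dist 2.0331644800470317 tool x,z in world [ 0.13  0.99 -0.  ] [-0.99  0.13  0.  ]
cut 235 198.53 [  48.71 -130.73]
cut 260 198.53 [  39.67 -130.66]
cut 300 198.27 [  25.22 -130.63]
cut 325 198.26 [  16.16 -130.56]
bed 200 187.82 [  66.3  -129.56]
bed 375 186.45 [  -8.34 -129.56]
bed 400 186.48 [ -19.18 -129.49]
bed 470 185.82 [ -50.25 -129.67]
bed 500 186.0 [ -64.05 -129.57]
```

```bash
python3 -m pendant '0.001 -0.001 -0.002 0 0 0;0.002 -0.001 -0.004 0 0 0;0.002 -0.001 -0.005 0 0 0;0.002 -0.001 -0.005 0 0 0'; python3 fin.py pics/w17.png
```

```text
time_s: 19.8
tool_pos: [0.484, 0.0013, 0.0578]
orientation: [-0.531, -0.462, 0.468, 0.534]
ft_force: [-8.8, -6.7, 19.6]
opening: 0.545
cut_line [(array([279.4, 185.7]), 0.86, array([  32.5, -130.1]))]
bed_end []
(278, 199) [  33.3 -130.3]
(216, 199) [  55.8 -130.6]
(341, 199) [  10.5 -130.1]
[ 33.6 -91.8]
t 19.95 pos [0.484  0.0013 0.0578] yaw 172.25 tilt [-0.0098 -0.0031] q [ 0.34  0.39 -0.56 -0.   -0.63 -0.47] F [-8.  -6.7 20.3] op 0.544
ROW [ 0.0017  0.0036 -0.0009] [-0.0046 -0.0057 -0.0022] dist 2.020650434951615 tool x,z in world [ 0.13  0.99 -0.  ] [-0.99  0.13  0.01]
cut 235 198.54 [  48.89 -130.66]
cut 260 198.42 [  39.85 -130.61]
cut 300 198.29 [  25.37 -130.51]
cut 325 198.28 [  16.3  -130.43]
bed 200 187.84 [  66.35 -129.56]
bed 375 186.26 [  -8.38 -129.53]
bed 400 186.31 [ -19.28 -129.43]
bed 470 185.62 [ -50.51 -129.58]
bed 500 185.75 [ -64.4  -129.47]
```

```bash
python3 -m pendant '0 -0.002 0 -0.002 0 -0.001;0 -0.004 0 -0.004 0 -0.001;0 -0.004 0 -0.004 0 -0.001'; python3 fin.py pics/w18.png
```

```text
time_s: 20.25
tool_pos: [0.4844, 0.0025, 0.0578]
orientation: [-0.533, -0.465, 0.465, 0.533]
ft_force: [-4.8, -3.1, 4.1]
opening: 0.542
cut_line [(array([279.3, 187.3]), 0.57, array([  33. , -128.1]))]
bed_end [(array([278.3,  86.7]), 0.48, array([  33.1, -169. ]))]
(278, 199) [  33.6 -129.1]
(216, 199) [  56.  -129.3]
(341, 199) [  10.7 -128.9]
[ 33.8 -90.5]
t 20.4 pos [0.4844 0.0026 0.0577] yaw 172.25 tilt [-0.0013 -0.0007] q [ 0.34  0.39 -0.57  0.   -0.62 -0.48] F [-5.3 -2.8  4.1] op 0.546
ROW [-0.0009  0.0035 -0.0005] [-0.0006 -0.0057 -0.0004] dist 1.8245417602356737 tool x,z in world [ 0.13  0.99 -0.  ] [-0.99  0.13  0.  ]
cut 235 198.76 [  49.1  -129.32]
cut 260 198.68 [  40.06 -129.27]
cut 300 198.62 [  25.6  -129.17]
cut 325 198.53 [  16.55 -129.14]
bed 200 184.72 [  66.72 -129.53]
bed 375 193.26 [  -8.01 -125.2 ]
bed 400 183.41 [ -18.53 -129.45]
bed 470 182.85 [ -49.43 -129.6 ]
bed 500 183.03 [ -63.13 -129.51]
```

```bash
python3 -m pendant '0 0.002 0 0 0 0;-0.001 0.004 -0.001 0 -0.001 0;-0.001 0.005 -0.001 0 -0.001 0;-0.001 0.005 -0.001 0 -0.001 0'; python3 fin.py pics/w19.png; python3 - <<'E'
from h import *
C=cam('top')
p,d=eyes.grab_frame('top');p=p.astype(float)
r=p[...,2]-p[...,0];A=[];B=[]
def e(u,vr,k):
    s=r[vr[0]:vr[1],u];gr=np.diff(s)*k;i=int(np.argmax(gr));a=max(0,i-2);w=np.clip(gr[a:i+3],0,None);return rayz(C,(u,vr[0]+.5+(w*np.arange(a,a+len(w))).sum()/w.sum()),.054)[:2]
for u in range(272,338):
    yc=210+(187+((u-130)*3.25-440)*.13)/3.25
    A.append(e(u,(int(yc-17),int(yc)),1));B.append(e(u,(int(yc),int(yc+17)),-1))
for P in (A,B):
    l=cv2.fitLine(np.array(P,np.float32)*1000,cv2.DIST_HUBER,0,.01,.01).ravel();dd=l[:2]*np.sign(l[1]);print('batten ang',np.degrees(np.arctan2(dd[1],dd[0])),np.round(wb(l[2:]/1000),2))
W=cloud(C,d);P=W[(W[...,2]>.04)&(W[...,2]<.07)&(W[...,1]<-.06)&(W[...,1]>-.3)&(W[...,0]>.4)&(W[...,0]<.53)]
print(np.polyfit(P[:,1],P[:,2],1),P[:,2].mean())
p,d=eyes.grab_frame('side');cv2.imwrite('pics/s19.png',cv2.resize(p[100:340,100:420],None,fx=2.4,fy=2.4))
E
```

```text
time_s: 20.8
tool_pos: [0.4845, 0.0025, 0.0576]
orientation: [-0.532, -0.465, 0.466, 0.533]
ft_force: [-14.1, 0.4, 25.3]
opening: 0.544
cut_line [(array([276.4, 186.1]), 0.76, array([  34.4, -128.7]))]
bed_end []
(278, 199) [  33.7 -129.1]
(216, 199) [  56.1 -129.3]
(341, 199) [  10.9 -129. ]
[ 33.8 -90.6]
t 20.95 pos [0.4845 0.0025 0.0576] yaw 172.34 tilt [-0.0013 -0.0003] q [ 0.34  0.39 -0.57 -0.   -0.62 -0.47] F [-13.1   1.4  25.1] op 0.545
ROW [-0.0008  0.0032 -0.0003] [-0.0006 -0.0049 -0.0002] dist 1.6768189669736986 tool x,z in world [ 0.13  0.99 -0.  ] [-0.99  0.13  0.  ]
cut 235 198.74 [  49.24 -129.33]
cut 260 198.73 [  40.21 -129.27]
cut 300 198.74 [  25.77 -129.17]
cut 325 198.69 [  16.73 -129.14]
bed 200 184.74 [  66.82 -129.49]
bed 375 193.43 [  -7.85 -125.23]
bed 400 183.54 [ -18.36 -129.52]
bed 470 183.06 [ -49.25 -129.69]
bed 500 183.47 [ -62.98 -129.51]
batten ang 82.43857 [  57.39 -215.55]
batten ang 82.441414 [   9.85 -233.7 ]
[-0.00230739  0.05267628] 0.05300483849722969
```

View pics/s19.png

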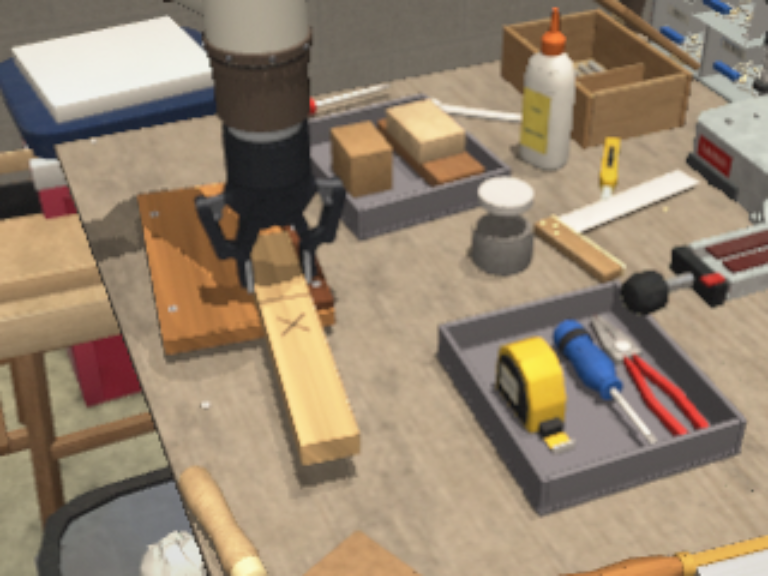

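View pics/w19.png

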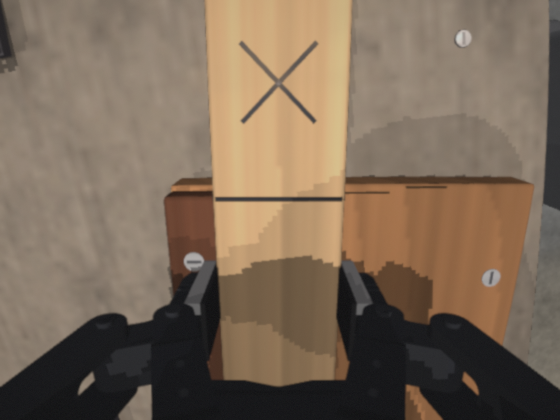

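```bash
python3 -m pendant '0 0 0 0 0 0;0 0 0 0 0 0;0 0 0 0 0 0' && python3 -c "
from h import *
print(manip.hand_in()); plan(bw(34,-91,.056),-7.3)"
```

```text
time_s: 21.35
tool_pos: [0.4845, 0.0026, 0.0576]
orientation: [-0.532, -0.465, 0.466, 0.532]
ft_force: [-14.2, 0.0, 25.0]
opening: 0.545
the job is handed in; nothing more can be done
None
the job is handed in; nothing more can be done
```

I put the wood block into the scrap tray and the tape measure, still upright, into the tool tray. I then slid the batten along the bed into place and handed the job in at about 21 s, with the arm still gripping it and pressing down.

Last checks:
- **Cutting line:** it stands about 0.3–0.7 mm short of the bed's right-hand end, measured with the wrist camera. Moving it in, I overshot by about 2 mm and drew it back along the bed.
- **Fence:** the batten is about 0.2° off square, which is within what I can measure. The sideways force of about 14 N shows it is against the fence.
- **Hold:** the arm presses down with about 25 N. The top of the overhanging part is level to about 0.1°, and readings stayed steady over the last 0.3 s.
- **Lifting:** the force readings I took along the slide always showed the batten pressed onto the bed. I eased the press briefly to about 4 N while correcting its position.
- **Jar and sanding block:** the arm never touched them. The jar looks unmoved in the last picture. The sanding block only just shows at the edge, so I did not check it again.

One check failed: the landmark finder did not find the bed end reliably in the wrist view. It missed it in all but one picture, and that report was clearly wrong, so I measured the bed's edge in the image myself.

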